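Free, nest and fan the handled pans, then park the stack

TASK

The medium pan was dropped crookedly into the large pan, its handle lying on the large pan's handle: without lifting it out, push its handle aside until it drops flat into the large pan. Then lower the small pan (do not drop it) into the medium one so that all three sit flat and their handles fan out, a finger's width of clear space between neighbouring handles as seen from above and all three within a quarter turn. Last, slide the finished stack along the counter, without lifting it, into the open side of the wooden U-shaped rail until the large pan is up against the back bar, and leave the other things on the counter where they are.

Things in the scene. Friction and masses are not known exactly. Their poses are not given: they have to be found in the camera images.
- large_pan: Lowest, widest pan, on the counter, handle roughly towards the robot. Steel pan, 124 mm across the rim, 112 mm at the base, 50 mm high, wall 3, floor 4 mm, 0.5 kg. Origin: centre of its underside; z: its axis; handle along its -x.
- large_pan_handle (a point): Middle of the large pan's black handle, 104 mm from the pan's axis, 48 mm above its underside; axes as the pan's. Bar 18 mm wide, 20 mm tall, 60 mm long (74 to 134 mm from the axis), joined to the rim by a flat strap 14 mm wide, 4 mm thick, its top level with the rim. Its top is 58 mm above the counter.
- medium_pan: Lies crooked in the large pan, tilted about 0.1 rad, handle on that pan's handle. Steel pan, 108 mm across the rim, 96 mm at the base, 54 mm high, wall 3, floor 4 mm, 0.18 kg. Origin: centre of its underside; z: its axis; handle along its -x. Nested flat, its origin is 4 mm above the large pan's. It turns freely in the large pan when its handle is pushed sideways; 5 mm play all round.
- medium_pan_handle (a point): Middle of the medium pan's black handle, 104 mm from the pan's axis, 52 mm above its underside; axes as the pan's. Bar 18 mm wide, 20 mm tall, 60 mm long (74 to 134 mm from the axis), joined to the rim by a flat strap 14 mm wide, 4 mm thick, its top level with the rim. Nested flat it spans 46 to 66 mm above the counter.
- small_pan: Smallest pan, alone on the counter to the right of the others, handle roughly to the right. Steel pan, 92 mm across the rim, 80 mm at the base, 58 mm high, wall 3, floor 4 mm, 0.13 kg. Origin: centre of its underside; z: its axis; handle along its -x. Nested flat, its origin is 4 mm above the medium pan's; 5 mm play all round.
- small_pan_handle (a point): Middle of the small pan's black handle, 104 mm from the pan's axis, 56 mm above its underside; axes as the pan's. Bar 18 mm wide, 20 mm tall, 60 mm long (74 to 134 mm from the axis), joined to the rim by a flat strap 14 mm wide, 4 mm thick, its top level with the rim. Grasp it across, from above.
- small_pan_centre (a point): On the small pan's axis, half-way up (29 mm above its underside); axes as the pan's.
- parking_rail: Low U-shaped wooden rail fixed on the counter: bars 16 mm wide, 20 mm high, 160 mm clear between the side bars, open towards its own +y (roughly to the left). Origin, at counter level: where the large pan's centre is when it stands midway between the side bars and touches the back bar (inner face at y = -58.5 mm); side bars end at y = +61 mm.
- order_pad: Bystander: spiral order pad, 148 x 109 x 13 mm, lying at the left, to be left alone. Origin at the middle of its underside.
- tape_masking: Bystander: flat roll of paper tape, 103 mm across, 25 mm high, lying at the back, to be left alone. Origin at the middle of its underside.
- stapler: Bystander: stapler, 136 x 36 x 43 mm, at the front right, to be left alone. Origin at the middle of its underside.
- marker: Bystander: marker pen, 135 x 17 mm, at the front left, to be left alone. Origin at the middle of its underside.
- keys: Bystander: bunch of keys, 118 x 84 x 8 mm, at the right, to be left alone. Origin at the middle of its underside.

How it is judged:
On the way, in this order (a step that is already met when the one before it is completed fails the run):
1. the medium pan sits flat in the large pan, its handle clear beside the large pan's (z of medium_pan in the frame of large_pan between 0.001 and 0.0065 m and angle between medium_pan's own z axis and vertical below 0.03 rad and horizontal distance between medium_pan and large_pan below 0.012 m and horizontal distance between medium_pan_handle and large_pan_handle above 0.038 m), for 0.2 s.
2. the small pan sits flat in the medium pan, all three handles clear of each other (all of step 1 and z of small_pan in the frame of medium_pan between 0.001 and 0.0065 m and angle between small_pan's own z axis and vertical below 0.03 rad and horizontal distance between small_pan and medium_pan below 0.012 m and horizontal distance between small_pan_handle and medium_pan_handle above 0.038 m and horizontal distance between small_pan_handle and large_pan_handle above 0.038 m), for 0.2 s.
3. the stack is in the rail, up against the back bar (y of large_pan in the frame of parking_rail below 0.008 m and x of large_pan in the frame of parking_rail between -0.026 and 0.026 m and angle between large_pan's own z axis and vertical below 0.03 rad), for 0.2 s.
At the end, for the whole second after the job is handed in: All pans nested flat (each within 2.5 mm of its seated height and 0.03 rad of level), handle middles at least 38 mm and at most 165 mm apart horizontally, large pan's centre between the side bars (within 26 mm of midway) and within 8 mm of touching the back bar, everything at rest (all of step 2 and all of step 3 and horizontal distance between small_pan_handle and medium_pan_handle below 0.165 m and horizontal distance between each of small_pan_handle, medium_pan_handle and large_pan_handle below 0.165 m and linear speed of each of large_pan, medium_pan, small_pan below 0.02 m/s).
It fails at once if the large pan was lifted off the counter (height (world z) of large_pan above 0.015 m).
It fails at once if the medium pan was lifted out of the large one (z of medium_pan in the frame of large_pan above 0.035 m).
It fails at once if the small pan was dropped into the medium one (z of small_pan in the frame of medium_pan between 0.008 and 0.06 m and horizontal distance between small_pan and medium_pan below 0.03 m and linear speed of small_pan above 0.5 m/s).
It fails at once if a bystander was moved more than 30 mm (distance of any of order_pad, tape_masking, stapler, marker, keys from where it was at the start of the episode above 0.03 m).
It also fails if it takes over 70 s, if anything falls off the work surface, if the arm or the gripper's body presses on something with over 40 N, if the wrist force passes 120 N, or if a joint passes its speed limit or range.

ROBOT

A 7-joint arm with a two-finger parallel gripper is mounted at the origin on a cart in front of the work surface, level with it; the furniture and walls round the work are solid. World frame = base frame: x ahead of the robot, y to its left, z up, the work surface at z = 0. Lengths are in m, angles in rad, forces in N, time in s.
With the tool pointing down it reaches from about 0.425 to 0.925 m from the base axis. Payload 6.8 kg.
Tool frame: the origin (TCP) lies at the very end of the fingers, on their centre line; the grasp point (between the pads) lies 19 mm behind it; y points along the fingers, x is the direction in which the jaws open and shut, and the axes are right-handed (so a half turn about y gives the same grasp; the last joint's range is limited). The gripper opens to 85 mm and grips with 20 to 120 N. Pads are 22 mm wide; open, the fingers measure 114 mm over their backs; the gripper's body (76 mm by 85 mm) begins 54 mm behind the grasp point. The pads swing forward as they close: fully open they stand 13 mm farther back than shut.
Start: joints at [1.012, 0.477, 0.022, 1.555, -0.011, 1.109, -0.083], TCP at [0.294, -0.608, 0.231] pointing down, gripper open.
Joint ranges: [-2.96, 2.96], [-0.34, 2.1], [-1.41, 1.46], [0.24, 2.44], [-1.37, 4.51], [0.17, 1.92], [-2.96, 2.96]. Speed limits (rad/s): [2.39, 2.39, 3.14, 3.14, 3.14, 3.14, 3.14].

INTERFACE

Orientations are given as a rotation vector (axis times angle).
In Python, from bench import r, imaging gives the robot as it stands.
- The arm moves only by the shell command python3 -m jog 'ROWS' [FORCE]. ROWS is text: rows parted by semicolons, each of 7 numbers parted by spaces: the turn, a rotation vector about the tool's x, y, z in degrees, then the shift along the tool's x, y, z in mm, then the opening, from 0 (shut) to 1 (fully open). A call has exactly 5 rows; each row shifts and turns the commanded pose from where the row before left it, along the tool's axes as they then stand; what a row does not reach is not made up. A row lasts 1/12 s, in which the tool goes at most 41.7 mm and 7.16 degrees, less where a joint would pass 70% of its speed; a pose out of reach is approached as far as the arm can. A call with a gripper value outside its range is refused whole. The fingers move at their own pace and stop on an object; FORCE is the grip in N (left out, the last holds). Time passes only in rows, so rows that do not move let the fingers close, or fill a call up. It gives the time, the measured TCP pose, the force and the opening at its end, in the units of the state.
- r.get_obs(): the state, without advancing time (a new reading comes with each control period).
- imaging.grab_frame(name): name is "scene" or "side" or "wrist"; returns a dict with "color" (384x512x3 uint8, red, green, blue), "z_map" (384x512 float32, m along the optical axis (not along the pixel's ray), 0 where there is no reading), "fx", "fy", "cx", "cy" (pixels), "world_to_cam" (4x4, takes a point from world to camera coordinates); the wrist camera has in their place "hand_eye" (4x4, takes a point from camera to tool coordinates, whose origin is the TCP and whose axes are the tool frame's). Camera axes: x right, y up, looking along -z (the intrinsics and any distortion apply to the point x, -y, -z); pixel columns grow to the right and rows downward; lengths in m; the calibration is good to about 2 mm. A picture is of the moment at which its call begins: read the wrist's pose just before it.
- r.hand_in(): hands the job in, once; it reports no verdict.
The state is a dict: "clock": time; "joints": joint angles; "qvel": joint speeds; "tau": joint torques, N m; "tcp_pos": TCP position; "orientation": TCP orientation; "contact_force": force on the tool from outside, world axes, zero at the start; "moment": the same for the moment, N m; "grip_width": finger opening in m.
Only numpy, scipy, OpenCV 4.12 (cv2) and the standard library are available. Lean on these libraries where they do the work, as an engineer would, in place of code of your own. Each camera call takes 0.05 s, during which the arm holds its last target.

## Working session

There is one attempt and no reset: what is moved stays moved. The work goes in short steps, Python scripts to look and compute and a shell command to move; the robot and the scene stay as the last step left them, time stands still between calls to the robot, and variables do not carry over. Pictures are saved under pics/ and viewed, and the job is handed in when it is done.

```bash
ls; mkdir -p pics; python3 - <<'E'
from bench import r, imaging
import cv2,numpy as np
o=r.get_obs()
for k,v in o.items(): print(k,np.round(v,4))
for n in ["scene","side","wrist"]:
    f=imaging.grab_frame(n)
    cv2.imwrite(f"pics/a_{n}.png",f["color"][:,:,::-1])
    np.savez(f"a_{n}.npz",**f)
    print(n,{k:(np.round(v,4).tolist() if k not in("color","z_map") else v.shape) for k,v in f.items()})
E
```

```text
pics
clock 0.0
joints [ 1.0119  0.4778  0.0224  1.5565 -0.0115  1.1093 -0.0831]
qvel [-0.0013  0.0002 -0.0005 -0.0016 -0.0004  0.0012 -0.0002]
tau [ 7.00000e-04 -5.96452e+01  1.60840e+00 -2.81198e+01  1.25000e-02
  9.50000e-03 -0.00000e+00]
tcp_pos [ 0.2938 -0.6071  0.2303]
orientation [-1.3885  0.8723 -0.8697]
contact_force [ 0.4283  1.3395 -0.1564]
moment [ 0.0438 -0.0336 -0.0315]
grip_width 0.0855
scene {'color': (384, 512, 3), 'z_map': (384, 512), 'fx': 468.525, 'fy': 468.525, 'cx': 256.3856, 'cy': 195.5238, 'world_to_cam': [[-0.5779, -0.8161, 0.0003, 0.2558], [0.3297, -0.2331, 0.9149, -0.2684], [-0.7465, 0.5288, 0.4037, -1.006], [0.0, 0.0, 0.0, 1.0]]}
side {'color': (384, 512, 3), 'z_map': (384, 512), 'fx': 484.0183, 'fy': 484.0183, 'cx': 254.7682, 'cy': 188.1833, 'world_to_cam': [[0.9995, -0.0302, 0.0087, -0.5212], [0.0061, 0.4599, 0.888, -0.0313], [-0.0308, -0.8875, 0.4599, -1.4849], [0.0, 0.0, 0.0, 1.0]]}
wrist {'color': (384, 512, 3), 'z_map': (384, 512), 'fx': 270.7462, 'fy': 270.7462, 'cx': 257.6506, 'cy': 196.8735, 'hand_eye': [[1.0, 0.0, 0.0008, 0.0006], [0.0007, 0.3083, -0.9513, -0.1434], [-0.0003, 0.9513, 0.3083, 0.079], [0.0, 0.0, 0.0, 1.0]]}
```

View pics/a_scene.png

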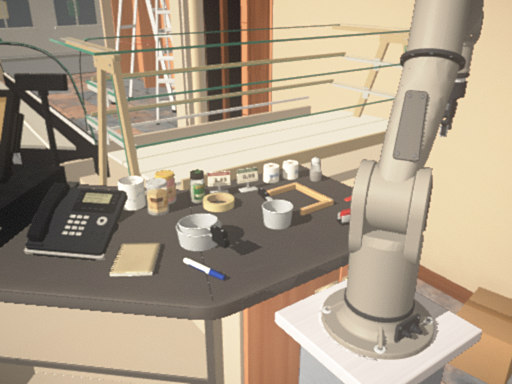

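View pics/a_side.png

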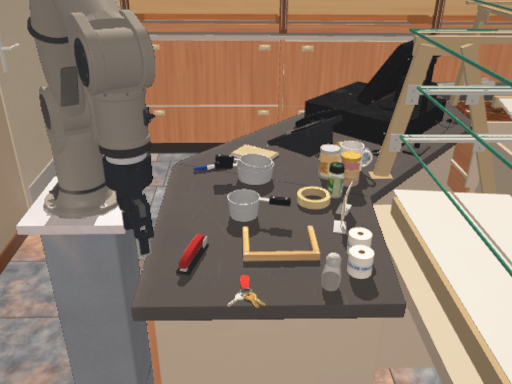

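View pics/a_wrist.png

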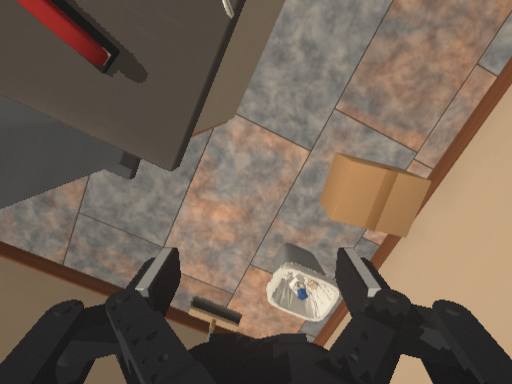

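The side view shows the nested pans at (255,168) with the handle at (225,160). The small pan is at (243,205) with its handle at (280,200). The rail's back bar is at (280,255), and it opens toward +y. Next I'll measure positions.

```bash
cat > h.py <<'E'
import numpy as np,cv2
from scipy.spatial.transform import Rotation as R
def cloud(f,o=None):
    z=f["z_map"];v,u=np.mgrid[0:z.shape[0],0:z.shape[1]]
    P=np.stack([(u-f["cx"])/f["fx"]*z,-(v-f["cy"])/f["fy"]*z,-z],-1)
    if "world_to_cam" in f: T=np.linalg.inv(f["world_to_cam"])
    else:
        T=np.eye(4);T[:3,:3]=R.from_rotvec(o["orientation"]).as_matrix();T[:3,3]=o["tcp_pos"];T=T@f["hand_eye"]
    W=P@T[:3,:3].T+T[:3,3]; W[z<=0]=np.nan
    return W
def topmap(f,W,x0=.25,x1=1.0,y0=-.6,y1=.45,s=1000,zmin=-.02,zmax=.13):
    # image: up=+x, left=+y ; 1px = 1/s
    im=np.zeros((int((x1-x0)*s),int((y1-y0)*s),3),np.uint8)
    m=(W[...,2]>zmin)&(W[...,2]<zmax)
    p=W[m];c=f["color"][m]
    i=np.argsort(p[:,2]);p=p[i];c=c[i]
    r=((x1-p[:,0])*s).astype(int);q=((y1-p[:,1])*s).astype(int)
    k=(r>=0)&(r<im.shape[0])&(q>=0)&(q<im.shape[1])
    im[r[k],q[k]]=c[k][:,::-1]
    return cv2.dilate(im,np.ones((3,3)))
E
python3 - <<'E'
import numpy as np,cv2
from h import *
for n in ["scene","side"]:
    f=dict(np.load(f"a_{n}.npz"));W=cloud(f)
    im=topmap(f,W,s=700)
    for k in range(0,8):
        y=int((1.0-(.3+.1*k))*700);cv2.putText(im,f"x{.3+.1*k:.1f}",(0,y),0,.35,(0,255,0));cv2.line(im,(0,y),(735,y),(0,90,0))
    for k in range(-5,5):
        x=int((.45-.1*k)*700);cv2.putText(im,f"{.1*k:.1f}",(x,10),0,.35,(0,255,0));cv2.line(im,(x,0),(x,525),(0,90,0))
    cv2.imwrite(f"pics/b_{n}.png",im)
E
python3 - <<'E'
import cv2
a=cv2.imread("pics/a_side.png")[130:320,150:400];cv2.imwrite("pics/c_side.png",cv2.resize(a,None,fx=3,fy=3,interpolation=2))
a=cv2.imread("pics/a_scene.png")[155:285,90:350];cv2.imwrite("pics/c_scene.png",cv2.resize(a,None,fx=3,fy=3,interpolation=2))
E
```

```text
(no output)
```

View pics/b_side.png

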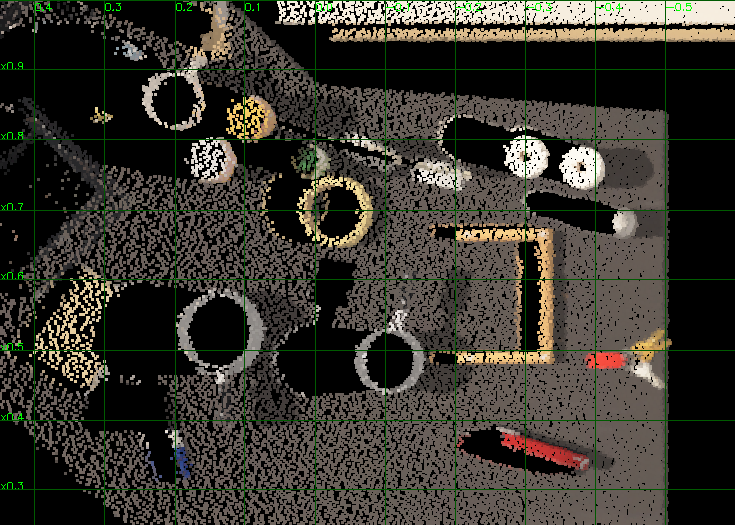

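View pics/b_scene.png

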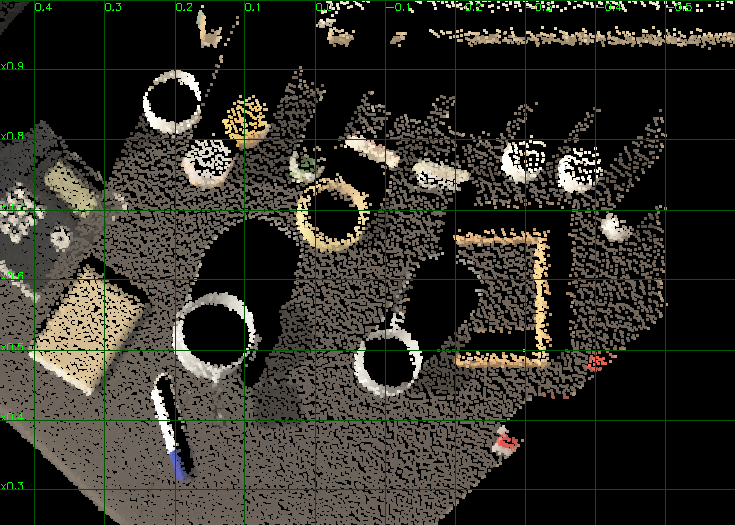

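View pics/c_scene.png

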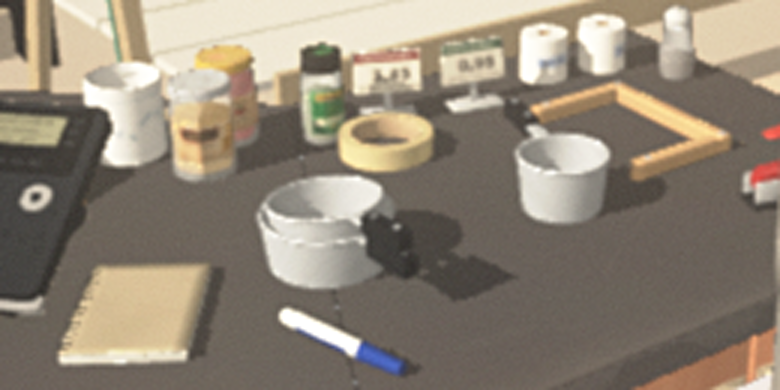

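View pics/c_side.png

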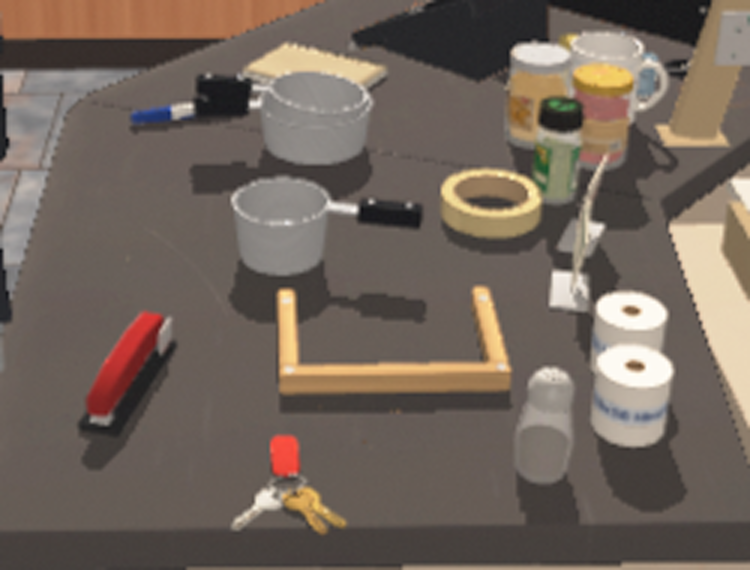

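```bash
python3 - <<'E'
import numpy as np,cv2
from h import *
from bench import r
o=r.get_obs();print(R.from_rotvec(o["orientation"]).as_matrix().round(3))
for n in ["scene","side"]:
    f=dict(np.load(f"a_{n}.npz"));W=cloud(f);X,Y,Z=W[...,0],W[...,1],W[...,2]
    C=np.linalg.inv(f["world_to_cam"]);print(n,"cam",C[:3,3].round(3))
    for name,c,zr in [("small",(.484,-.106),(.053,.063)),("large",(.525,.137),(.044,.053)),("med",(.525,.137),(.056,.075))]:
        m=(np.hypot(X-c[0],Y-c[1])<.08)&(Z>zr[0])&(Z<zr[1])
        p=W[m]
        if len(p)<10: print(name,len(p));continue
        A=np.c_[p[:,0],p[:,1],np.ones(len(p))];s=np.linalg.lstsq(A,-(p[:,0]**2+p[:,1]**2),rcond=None)[0]
        (cx,cy)=-s[0]/2,-s[1]/2;print(name,len(p),"c",round(cx,4),round(cy,4),"R",round(np.sqrt(cx*cx+cy*cy-s[2]),4))
    # rail wood: tops at z 20mm
    hsv=cv2.cvtColor(f["color"],cv2.COLOR_RGB2HSV)
    m=(Z>.015)&(Z<.025)&(hsv[...,1]>90)&(X>.45)&(X<.72)&(Y<-.14)&(Y>-.36)&(hsv[...,0]>8)
    p=W[m][:,:2]
    for nm,k in [("back",p[:,1]<-.31),("near",(p[:,0]<.52)&(p[:,1]>-.29)),("far",(p[:,0]>.63)&(p[:,1]>-.29))]:
        q=p[k];print(nm,len(q),np.median(q,0).round(4),"min",np.percentile(q,3,axis=0).round(4),"max",np.percentile(q,97,axis=0).round(4),end=" ")
        v=cv2.fitLine(q.astype(np.float32),cv2.DIST_L2,0,.01,.01).ravel();print("dir",v[:2].round(3))
    # dark handles
    g=f["color"].max(2)
    m=((g<40)).astype(np.uint8)
    nc,l,st,ce=cv2.connectedComponentsWithStats(m)
    for i in range(1,nc):
        if st[i,4]<40: continue
        d=np.array([(ce[i][0]-f["cx"])/f["fx"],-(ce[i][1]-f["cy"])/f["fy"],-1]);d=C[:3,:3]@d;k=(.056-C[2,3])/d[2]
        w=C[:3,3]+k*d
        if .3<w[0]<.9 and -.5<w[1]<.4: print("dark",st[i],ce[i].round(1),"at z56",w.round(4))
E
```

```text
[[ 0.436 -0.001  0.9  ]
 [-0.9    0.001  0.436]
 [-0.001 -1.    -0.   ]]
scene cam [-0.515  0.678  0.652]
small 183 c 0.4906 -0.104 R 0.0472
large 301 c 0.5198 0.1419 R 0.0547
med 232 c 0.5219 0.1401 R 0.0526
back 164 [ 0.5671 -0.3224] min [ 0.4793 -0.3344] max [ 0.6603 -0.3122] dir [1.    0.004]
near 89 [ 0.4826 -0.251 ] min [ 0.4766 -0.2863] max [ 0.4942 -0.2033] dir [ 0.014 -1.   ]
far 69 [ 0.6576 -0.2472] min [ 0.6523 -0.2852] max [ 0.6705 -0.2015] dir [ 0.028 -1.   ]
side cam [ 0.475 -1.319  0.715]
small 191 c 0.4919 -0.1084 R 0.0474
large 240 c 0.5215 0.1356 R 0.0554
med 191 c 0.5198 0.1384 R 0.0539
back 396 [ 0.5761 -0.3318] min [ 0.4848 -0.3378] max [ 0.6662 -0.3142] dir [1.    0.007]
near 102 [ 0.4881 -0.2517] min [ 0.4804 -0.2877] max [ 0.4959 -0.2061] dir [ 0.036 -0.999]
far 108 [ 0.6626 -0.2506] min [ 0.6561 -0.2884] max [ 0.6709 -0.2048] dir [ 0.011 -1.   ]
dark [215 157  18  12 178] [223.8 162.3] at z56 [0.4229 0.1396 0.056 ]
dark [330 167  14   6  61] [336.8 169.8] at z56 [0.7866 0.078  0.056 ]
dark [270 199  20   7  99] [279.4 201.7] at z56 [ 0.5864 -0.1304  0.056 ]
dark [177 246  30  28 139] [194.1 261.1] at z56 [ 0.3697 -0.4082  0.056 ]
```

```bash
python3 -m jog '0 6.45 0 0 0 30 0; 0 6.45 0 0 0 30 0; 0 6.45 0 0 0 30 0; 0 6.45 0 0 0 30 0; 0 0 0 0 0 30 0' 40
python3 - <<'E'
from bench import r
from h import *
o=r.get_obs();print(o["tcp_pos"].round(4) if hasattr(o["tcp_pos"],'round') else o["tcp_pos"],R.from_rotvec(o["orientation"]).as_matrix().round(3),o["joints"])
E
```

```text
clock: 0.57
tcp_pos: [0.4401, -0.5731, 0.2311]
orientation: [-1.207, 1.213, -1.212]
contact_force: [0.2, -0.6, 0.1]
grip_width: 0.0255
[ 0.4401 -0.5731  0.2311] [[-0.005 -0.     1.   ]
 [-1.     0.001 -0.005]
 [-0.001 -1.    -0.   ]] [ 0.76698965  0.55867791  0.09684406  1.42860812 -0.05639054  1.15790527
 -0.70346073]
```

```bash
python3 -m jog '0 0 0 -40 0 0 0; 0 0 0 -40 0 0 0; 0 0 0 -40 0 0 0; 0 0 0 -40 0 0 0; 0 0 0 -40 0 0 0' 
python3 -m jog '0 0 0 -40 0 0 0; 0 0 0 -40 0 0 0; 0 0 0 -40 0 0 0; 0 0 0 -40 0 0 0; 0 0 0 -40 0 0 0' 
python3 -m jog '0 0 0 -40 0 0 0; 0 0 0 -40 0 0 0; 0 0 0 -40 0 0 0; 0 0 0 -40 0 0 0; 0 0 0 -40 0 0 0' 
python3 -m jog '0 0 0 -40 0 0 0; 0 0 0 -40 0 0 0; 0 0 0 -40 0 0 0; 0 0 0 -40 0 0 0; 0 0 0 0 0 0 0' 
python3 - <<'E'
from bench import r,imaging
from h import *
o=r.get_obs();print(R.from_rotvec(o["orientation"]).as_matrix().round(3),o["joints"])
f=imaging.grab_frame("wrist");np.savez("w1.npz",**f);cv2.imwrite("pics/w1.png",f["color"][:,:,::-1])
E
```

```text
clock: 0.98
tcp_pos: [0.438, -0.3724, 0.2308]
orientation: [-1.21, 1.209, -1.208]
contact_force: [0.7, 0.1, -0.0]
grip_width: 0.0001
clock: 1.4
tcp_pos: [0.4377, -0.1726, 0.2313]
orientation: [-1.209, 1.209, -1.209]
contact_force: [0.1, 0.6, -0.0]
grip_width: 0.0001
clock: 1.82
tcp_pos: [0.4376, 0.0273, 0.2314]
orientation: [-1.209, 1.209, -1.209]
contact_force: [2.0, 0.9, -1.1]
grip_width: -0.0003
clock: 2.23
tcp_pos: [0.437, 0.1942, 0.2319]
orientation: [-1.21, 1.203, -1.198]
contact_force: [-0.0, 0.2, 0.6]
grip_width: 0.0002
[[ 0.011  0.001  1.   ]
 [-1.     0.005  0.011]
 [-0.005 -1.     0.001]] [-0.18890704  0.17628851 -0.39736235  1.99067886  0.07721186  0.98591207
 -2.18320077]
```

View pics/w1.png

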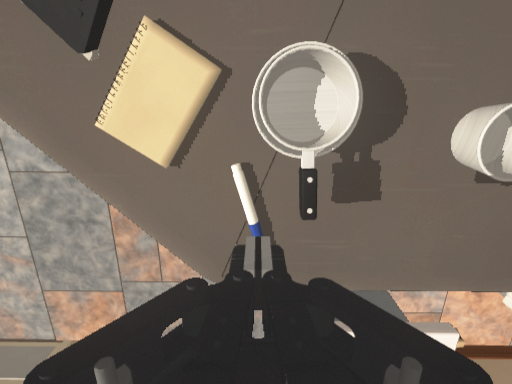

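The wrist view shows the medium pan handle from (308,155) to (308,218), covering the large handle. The rims are centred near (307,98).

```bash
cat >> h.py <<'E'
def cast(f,o,uv,z):
    if "world_to_cam" in f: T=np.linalg.inv(f["world_to_cam"])
    else:
        T=np.eye(4);T[:3,:3]=R.from_rotvec(o["orientation"]).as_matrix();T[:3,3]=o["tcp_pos"];T=T@f["hand_eye"]
    d=T[:3,:3]@np.array([(uv[0]-f["cx"])/f["fx"],-(uv[1]-f["cy"])/f["fy"],-1]);k=(z-T[2,3])/d[2]
    return (T[:3,3]+k*d).round(4)
E
python3 - <<'E'
from bench import r
from h import *
o=r.get_obs();f=dict(np.load("w1.npz"))
for uv,z in [((309,181),.075),((309,211),.078),((300,218),.078),((317,218),.078),((307,160),.063)]:print(uv,cast(f,o,uv,z))
W=cloud(f,o)
for nm,c,zr in [("large",(.522,.138),(.045,.053)),("med",(.522,.138),(.056,.07))]:
    m=(np.hypot(W[...,0]-c[0],W[...,1]-c[1])<.07)&(W[...,2]>zr[0])&(W[...,2]<zr[1]);p=W[m][:,:2].astype(np.float32)
    if nm=="large":
        p=p[np.hypot(p[:,0]-c[0],p[:,1]-c[1])>.052]
    print(nm,len(p),cv2.minEnclosingCircle(p),W[m][:,2].min(),W[m][:,2].max())
E
```

```text
(309, 181) [0.4388 0.1314 0.075 ]
(309, 211) [0.4033 0.1296 0.078 ]
(300, 218) [0.3944 0.1397 0.078 ]
(317, 218) [0.3946 0.1196 0.078 ]
(307, 160) [0.4608 0.1331 0.063 ]
large 1633 ((0.5192635655403137, 0.13609781861305237), 0.06705792248249054) 0.045008860711672705 0.0529977987591827
med 1709 ((0.5172030925750732, 0.13501593470573425), 0.06409244984388351) 0.05604606937931639 0.06998730700639644
```

```bash
python3 -m jog '0 0 0 0 36 -4 0; 0 0 0 0 36 -4 0; 0 0 0 0 36 -4 0; 0 0 0 0 36 0 0; 0 0 0 0 20 0 0'
python3 -m jog '0 0 0 3 0 0 0; 0 0 0 0 0 0 0; 0 0 0 0 0 0 0; 0 0 0 0 0 0 0; 0 0 0 0 0 0 0'
```

```text
clock: 2.7
tcp_pos: [0.4241, 0.1831, 0.0641]
orientation: [-1.214, 1.211, -1.21]
contact_force: [0.2, -0.2, -0.4]
grip_width: 0.0003
clock: 3.12
tcp_pos: [0.4273, 0.1829, 0.0689]
orientation: [-1.206, 1.208, -1.21]
contact_force: [-0.3, 0.2, -0.2]
grip_width: -0.0001
```

```bash
python3 -m jog '0 0 0 5 4 0 0; 0 0 0 7 0 0 0; 0 0 0 7 0 0 0; 0 0 0 6 0 0 0; 0 0 0 5 0 0 0'
python3 -m jog '0 0 0 5 0 0 0; 0 0 0 5 0 0 0; 0 0 0 5 0 0 0; 0 0 0 5 0 0 0; 0 0 0 5 0 0 0'
python3 -m jog '0 0 0 5 0 0 0; 0 0 0 5 0 0 0; 0 0 0 5 0 0 0; 0 0 0 4 0 0 0; 0 0 0 0 0 0 0'
python3 - <<'E'
from bench import r,imaging
from h import *
a=imaging.grab_frame("side");b=imaging.grab_frame("scene")
A=cv2.resize(a["color"][130:230,190:310,::-1],(480,400));B=cv2.resize(b["color"][190:270,150:250,::-1],(500,400))
cv2.imwrite("pics/p1.png",np.hstack([A,B[:,:320]]))
E
```

```text
clock: 3.53
tcp_pos: [0.4261, 0.1514, 0.0633]
orientation: [-1.209, 1.209, -1.21]
contact_force: [-0.5, -0.8, 0.6]
grip_width: -0.0003
clock: 3.95
tcp_pos: [0.4261, 0.1269, 0.0633]
orientation: [-1.21, 1.209, -1.209]
contact_force: [-0.2, -0.5, 1.5]
grip_width: -0.0002
clock: 4.37
tcp_pos: [0.426, 0.1074, 0.0632]
orientation: [-1.209, 1.21, -1.21]
contact_force: [-0.5, -0.4, 0.2]
grip_width: -0.0002
```

View pics/p1.png

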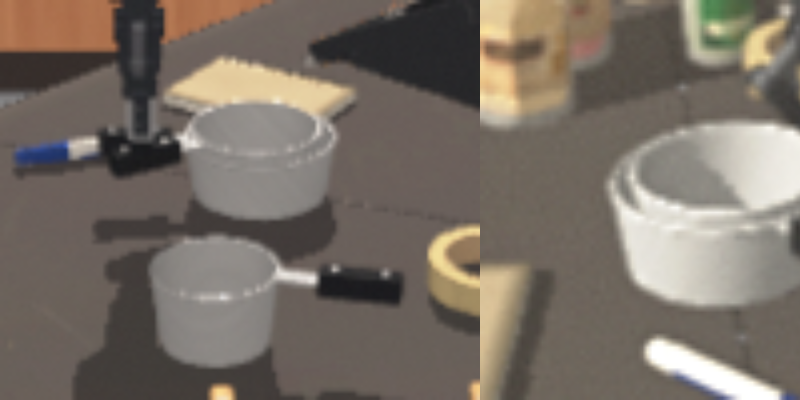

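The medium handle has swung aside beside the finger, at about (145,150) in the left crop. I'll raise the tool and check with the wrist camera.

```bash
python3 -m jog '0 0 0 -5 0 0 0; 0 0 0 0 -40 0 0; 0 0 0 0 -40 0 0; 0 0 0 0 -40 0 0; 0 0 0 0 -40 0 0'
python3 - <<'E'
from bench import r,imaging
from h import *
o=r.get_obs();f=imaging.grab_frame("wrist");np.savez("w2.npz",o=o["tcp_pos"],ori=o["orientation"],**f);cv2.imwrite("pics/w2.png",f["color"][:,:,::-1])
E
```

```text
clock: 4.88
tcp_pos: [0.4255, 0.1144, 0.2251]
orientation: [-1.21, 1.208, -1.207]
contact_force: [1.6, 0.7, -0.3]
grip_width: -0.0001
```

View pics/w2.png

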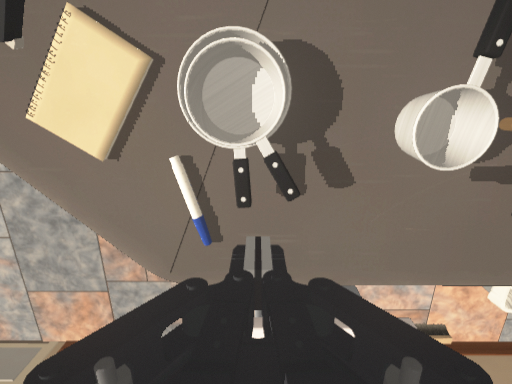

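The medium pan has dropped. The large handle now runs (239,158) to (243,205), and the medium handle (268,152) to (293,197).

```bash
python3 - <<'E'
from h import *
f=dict(np.load("w2.npz"));o=dict(tcp_pos=f["o"],orientation=f["ori"])
for nm,a,b,z in [("L",(240,168),(243,199),.058),("M",(276,164),(291,191),.066)]:
    p,q=cast(f,o,a,z),cast(f,o,b,z);d=q-p;print(nm,p,q,"mid",(p+q)/2,"head",np.degrees(np.arctan2(d[1],d[0])),"ctr",(p+q)/2-.104*d/np.linalg.norm(d))
W=cloud(f,o);c=(.52,.136)
for zr in [(.045,.0535),(.0545,.062)]:
    m=(np.hypot(W[...,0]-c[0],W[...,1]-c[1])<.068)&(W[...,2]>zr[0])&(W[...,2]<zr[1]);p=W[m]
    ang=np.arctan2(p[:,1]-c[1],p[:,0]-c[0]);
    print([ (round(np.degrees(a)),round(float(np.median(p[np.abs(ang-a)<.2][:,2])),4)) for a in np.arange(-3,3.2,.6) if (np.abs(ang-a)<.2).any()])
    print(cv2.minEnclosingCircle(p[:,:2].astype(np.float32)))
E
```

```text
L [0.4392 0.1347 0.058 ] [0.4011 0.1318 0.058 ] mid [0.42015 0.13325 0.058  ] head -175.64729686676404 ctr [0.52385004 0.14114318 0.058     ]
M [0.4455 0.0934 0.066 ] [0.4137 0.0752 0.066 ] mid [0.4296 0.0843 0.066 ] head -150.21632671202298 ctr [0.51986233 0.13595957 0.066     ]
[(-172, 0.051), (-138, 0.0509), (-103, 0.0508), (-69, 0.0509), (-34, 0.0504), (0, 0.0505), (34, 0.0504), (69, 0.0504), (103, 0.0505), (138, 0.0509), (172, 0.0509)]
((0.5190216898918152, 0.1394961029291153), 0.06731236726045609)
[(-172, 0.0587), (-138, 0.0587), (-103, 0.0587), (-69, 0.0589), (-34, 0.0589), (0, 0.0588), (34, 0.0589), (69, 0.0589), (103, 0.0588), (138, 0.0588), (172, 0.059)]
((0.513894259929657, 0.13428133726119995), 0.0620105043053627)
```

```bash
python3 -m jog '0 0 0 0 40 0 0; 0 0 0 0 40 0 0; 0 0 0 0 40 0 0; 0 0 0 0 36 0 0; 0 0 0 0 0 0 0'
python3 -m jog '0 0 0 5 6 0 0; 0 0 0 5 0 0 0; 0 0 0 5 0 0 0; 0 0 0 4 6 0 0; 0 0 0 4 0 0 0'
python3 -m jog '0 0 0 4 0 0 0; 0 0 0 4 0 0 0; 0 0 0 3 0 0 0; 0 0 0 0 0 0 0; 0 0 0 -3 0 0 0'
python3 -m jog '0 0 0 0 -40 0 0; 0 0 0 0 -40 0 0; 0 0 0 0 -40 0 0; 0 0 0 0 -40 0 0; 0 0 0 0 0 0 0'
python3 - <<'E'
from bench import r,imaging
from h import *
o=r.get_obs();f=imaging.grab_frame("wrist");np.savez("w3.npz",o=o["tcp_pos"],ori=o["orientation"],**f);cv2.imwrite("pics/w3.png",f["color"][:,:,::-1]);print(o["tcp_pos"],o["joints"])
E
```

```text
clock: 5.35
tcp_pos: [0.4216, 0.1127, 0.0619]
orientation: [-1.22, 1.215, -1.205]
contact_force: [-0.8, -0.1, -0.6]
grip_width: -0.0002
clock: 5.77
tcp_pos: [0.4272, 0.0902, 0.0563]
orientation: [-1.206, 1.207, -1.21]
contact_force: [-0.6, 2.6, 1.2]
grip_width: -0.0001
clock: 6.18
tcp_pos: [0.4258, 0.0815, 0.0553]
orientation: [-1.21, 1.21, -1.21]
contact_force: [-1.1, -0.1, 1.8]
grip_width: -0.0003
clock: 6.6
tcp_pos: [0.4299, 0.0841, 0.2222]
orientation: [-1.2, 1.201, -1.213]
contact_force: [1.0, -0.0, 0.0]
grip_width: -0.0001
[0.42985919 0.08410313 0.22217073] [ 0.05278106  0.11366367 -0.41436206  2.0880108   0.05912095  0.93907825
 -1.96377076]
```

View pics/w3.png

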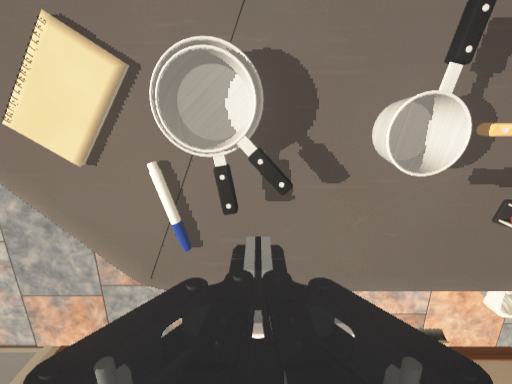

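The large handle followed slightly: its dots are at (223,176) and (229,206), the medium's at (262,160) and (284,185). The small pan's handle dots are at about (470,42) and (486,8).

```bash
python3 - <<'E'
from h import *
f=dict(np.load("w3.npz"));o=dict(tcp_pos=f["o"],orientation=f["ori"])
cv2.imwrite("pics/w3z.png",np.hstack([cv2.resize(f["color"][130:230,190:310,::-1],(400,333),interpolation=2),cv2.resize(f["color"][0:100,400:512,::-1],(373,333),interpolation=2)]))
E
```

```text
(no output)
```

View pics/w3z.png

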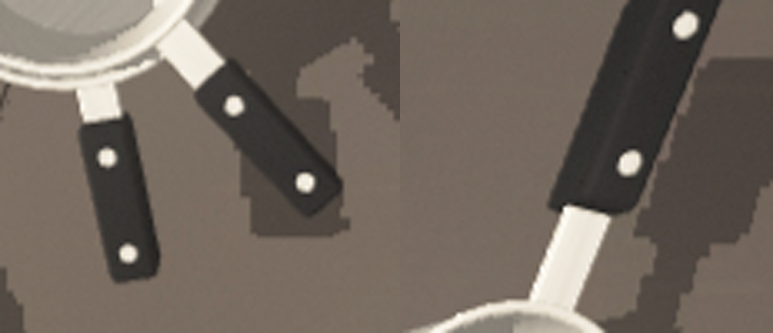

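```bash
python3 - <<'E'
from h import *
f=dict(np.load("w3.npz"));o=dict(tcp_pos=f["o"],orientation=f["ori"])
for nm,a,b,z in [("L",(222.1,177.1),(228.4,206.2),.058),("M",(260.2,161.5),(281.5,184.6),.066),("S",(468.7,48.6),(485.5,7.5),.066)]:
    p,q=cast(f,o,a,z),cast(f,o,b,z);d=q-p;print(nm,p,q,"mid",((p+q)/2).round(4),"head",np.degrees(np.arctan2(d[1],d[0])),"len",np.linalg.norm(d),"ctr",((p+q)/2-.104*d/np.linalg.norm(d)).round(4))
E
```

```text
L [0.4353 0.1256 0.058 ] [0.3994 0.1194 0.058 ] mid [0.4174 0.1225 0.058 ] head -170.20156019755075 len 0.03643144246389378 ctr [0.5198 0.1402 0.058 ]
M [0.4551 0.0812 0.066 ] [0.4285 0.0567 0.066 ] mid [0.4418 0.069  0.066 ] head -137.35329686610834 len 0.03616365578865058 ctr [0.5183 0.1394 0.066 ]
S [ 0.5679 -0.125   0.066 ] [ 0.6029 -0.1328  0.066 ] mid [ 0.5854 -0.1289  0.066 ] head -12.563469398518368 len 0.03585861123914313 ctr [ 0.4839 -0.1063  0.066 ]
```

```bash
python3 -m jog '0 0 0 40 0 30 0.6; 0 0 0 40 0 30 0.6; 0 0 0 40 0 30 0.6; 0 0 0 40 0 30 0.6; 0 0 0 40 0 30 0.6' 40
python3 -m jog '0 -7 0 0 0 0 0.6; 0 -7 0 0 0 0 0.6; 0 -7 0 0 0 0 0.6; 0 -7 0 0 0 0 0.6; 0 -7 0 0 0 0 0.6'
python3 -m jog '0 -7 0 0 0 0 0.6; 0 -7 0 0 0 0 0.6; 0 -7 0 0 0 0 0.6; 0 -7 0 0 0 0 0.6; 0 -7 0 0 0 0 0.6'
python3 -m jog '0 -7 0 0 0 0 0.6; 0 -7 0 0 0 0 0.6; 0 -7 0 0 0 0 0.6; 0 -7 0 0 0 0 0.6; 0 -7 0 0 0 0 0.6'
python3 -m jog '0 -7 0 0 0 0 0.6; 0 -7 0 0 0 0 0.6; 0 -7 0 0 0 0 0.6; 0 -7 0 0 0 0 0.6; 0 -7 0 0 0 0 0.6'
python3 -m jog '0 -7 0 0 0 0 0.6; 0 -7 0 0 0 0 0.6; 0 -7 0 0 0 0 0.6; 0 -6.4 0 0 0 0 0.6; 0 0 0 0 0 0 0.6'
python3 - <<'E'
from bench import r,imaging
from h import *
o=r.get_obs();f=imaging.grab_frame("wrist");np.savez("w4.npz",o=o["tcp_pos"],ori=o["orientation"],**f);cv2.imwrite("pics/w4.png",f["color"][:,:,::-1]);print(o["tcp_pos"],o["joints"]);print(R.from_rotvec(o["orientation"]).as_matrix().round(3))
E
```

```text
clock: 7.07
tcp_pos: [0.551, -0.0856, 0.2136]
orientation: [-1.212, 1.211, -1.207]
contact_force: [1.1, 0.9, -0.1]
grip_width: 0.0512
clock: 7.48
tcp_pos: [0.55, -0.0838, 0.2133]
orientation: [-1.441, 0.746, -0.741]
contact_force: [0.3, -0.4, -0.0]
grip_width: 0.0511
clock: 7.9
tcp_pos: [0.55, -0.0837, 0.2134]
orientation: [-1.554, 0.271, -0.266]
contact_force: [-0.6, -0.5, 0.3]
grip_width: 0.0515
clock: 8.32
tcp_pos: [0.5501, -0.0838, 0.2135]
orientation: [-1.56, -0.208, 0.213]
contact_force: [-0.3, -0.1, 0.3]
grip_width: 0.0512
clock: 8.73
tcp_pos: [0.5501, -0.0837, 0.2135]
orientation: [-1.458, -0.685, 0.689]
contact_force: [0.3, 0.0, -0.2]
grip_width: 0.0514
clock: 9.15
tcp_pos: [0.5502, -0.0839, 0.2136]
orientation: [-1.301, -1.047, 1.05]
contact_force: [-1.1, -0.4, 0.4]
grip_width: 0.0514
[ 0.55016056 -0.08385789  0.21356546] [ 0.69121825  0.42171304 -0.83038007  1.81628462  0.35184413  1.06181014
  1.08424704]
[[ 0.214 -0.003 -0.977]
 [ 0.977  0.001  0.214]
 [ 0.    -1.     0.003]]
```

View pics/w4.png

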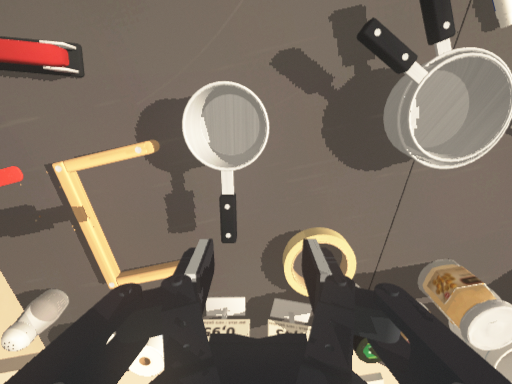

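The small pan's handle is at (228,195) to (229,240), in line with the tool. Its rivets are at (228,206) and (228,236).

```bash
python3 - <<'E'
from h import *
f=dict(np.load("w4.npz"));o=dict(tcp_pos=f["o"],orientation=f["ori"])
p,q=cast(f,o,(228,206),.066),cast(f,o,(228.7,236.5),.066);m=(p+q)/2;d=q-p
print(p,q,m,np.degrees(np.arctan2(d[1],d[0])),np.linalg.norm(d))
M=R.from_rotvec(o["orientation"]).as_matrix();t=m.copy();t[2]=.037
print("tool shift mm",(M.T@(t-o["tcp_pos"])*1000).round(1), "ctr",m-.104*d/np.linalg.norm(d))
E
```

```text
[ 0.5682 -0.1228  0.066 ] [ 0.6056 -0.1315  0.066 ] [ 0.5869  -0.12715  0.066  ] -13.095272947513827 0.038398567681620616
tool shift mm [-34.5 176.4 -45.7] ctr [ 0.48560456 -0.10358662  0.066     ]
```

```bash
python3 -m jog '0 0 0 -17 0 -23 0.6; 0 0 0 -17.5 0 -23 0.6; 0 0 0 0 40 0 0.6; 0 0 0 0 40 0 0.6; 0 0 0 0 0 0 0.6'
python3 -m jog '0 0 0 0 40 0 0.6; 0 0 0 0 36 0 0.6; 0 0 0 0 20 0 0.6; 0 0 0 0 0 0 0.6; 0 0 0 0 0 0 0.6'
python3 - <<'E'
from bench import r,imaging
from h import *
o=r.get_obs();f=imaging.grab_frame("wrist");cv2.imwrite("pics/w5.png",f["color"][:,:,::-1])
E
```

```text
clock: 9.62
tcp_pos: [0.5832, -0.1281, 0.1274]
orientation: [-1.297, -1.034, 1.049]
contact_force: [-1.8, 0.1, -1.5]
grip_width: 0.0509
clock: 10.03
tcp_pos: [0.5885, -0.1272, 0.0399]
orientation: [-1.304, -1.045, 1.046]
contact_force: [-0.2, -0.2, -0.0]
grip_width: 0.0516
```

View pics/w5.png

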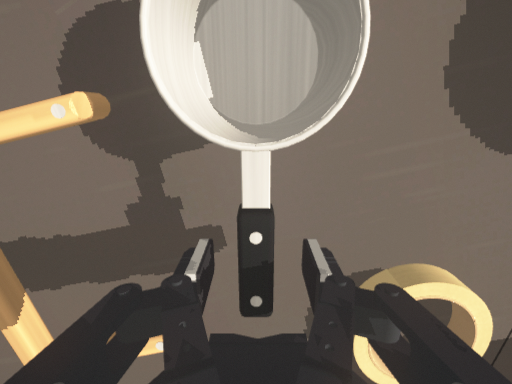

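The handle at (255,260) is centred between the fingers, so I'll close on it.

```bash
python3 -m jog '0 0 0 0 3 0 0.6; 0 0 0 0 0 0 0.1; 0 0 0 0 0 0 0.1; 0 0 0 0 0 0 0; 0 0 0 0 0 0 0' 90
python3 -m jog '0 0 0 0 0 0 0; 0 0 0 0 0 0 0; 0 0 0 0 -10 0 0; 0 0 0 0 -10 0 0; 0 0 0 0 0 0 0'
python3 -m jog '0 0 0 0 -25 0 0; 0 0 0 0 -25 0 0; 0 0 0 0 -25 0 0; 0 0 0 0 -20 0 0; 0 0 0 0 0 0 0'
python3 - <<'E'
from bench import r,imaging
from h import *
o=r.get_obs();a=imaging.grab_frame("side");np.savez("s6.npz",**a)
cv2.imwrite("pics/s6.png",cv2.resize(a["color"][120:260,190:330,::-1],(560,560)));print(o["joints"])
E
```

```text
clock: 10.5
tcp_pos: [0.5893, -0.128, 0.0373]
orientation: [-1.307, -1.047, 1.045]
contact_force: [0.7, -0.2, 4.2]
grip_width: 0.0166
clock: 10.92
tcp_pos: [0.5897, -0.1276, 0.0584]
orientation: [-1.307, -1.048, 1.045]
contact_force: [0.5, 0.6, -0.5]
grip_width: 0.0164
clock: 11.33
tcp_pos: [0.5911, -0.1275, 0.1558]
orientation: [-1.31, -1.051, 1.043]
contact_force: [0.6, 0.4, -0.0]
grip_width: 0.0167
[ 0.67200323  0.55287093 -0.76360725  1.76636439  0.44862168  0.99712277
  1.08692178]
```

View pics/s6.png

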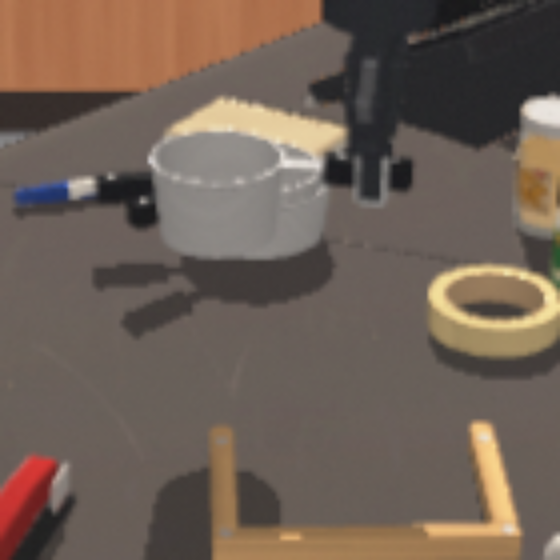

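```bash
python3 -m jog '0 7 0 0 0 0 0; 0 7 0 0 0 0 0; 0 7 0 0 0 0 0; 0 7 0 0 0 0 0; 0 7 0 0 0 0 0'
python3 -m jog '0 7 0 0 0 0 0; 0 7 0 0 0 0 0; 0 7 0 0 0 0 0; 0 7 0 0 0 0 0; 0 7 0 0 0 0 0'
python3 -m jog '0 7 0 0 0 0 0; 0 7 0 0 0 0 0; 0 6.4 0 0 0 0 0; 0 0 0 0 0 0 0; 0 0 0 0 0 0 0'
python3 - <<'E'
from bench import r,imaging
from h import *
o=r.get_obs();f=imaging.grab_frame("wrist");np.savez("w7.npz",o=o["tcp_pos"],ori=o["orientation"],**f);cv2.imwrite("pics/w7.png",f["color"][:,:,::-1]);print(o["tcp_pos"],o["joints"]);print(R.from_rotvec(o["orientation"]).as_matrix().round(3))
E
```

```text
clock: 11.8
tcp_pos: [0.5874, -0.1278, 0.1497]
orientation: [-1.492, -0.573, 0.576]
contact_force: [0.1, 0.0, -1.5]
grip_width: 0.0164
clock: 12.22
tcp_pos: [0.5874, -0.1278, 0.1497]
orientation: [-1.568, -0.095, 0.099]
contact_force: [-0.4, 0.1, -1.3]
grip_width: 0.0165
clock: 12.63
tcp_pos: [0.5877, -0.1276, 0.1502]
orientation: [-1.564, 0.177, -0.173]
contact_force: [0.1, 0.6, -1.1]
grip_width: 0.0162
[ 0.58774653 -0.12764048  0.15017024] [ 0.41755676  0.47694294 -0.40479786  1.78904297  0.22895433  0.92400611
 -0.30879452]
[[ 0.975 -0.002  0.221]
 [-0.221 -0.     0.975]
 [-0.002 -1.    -0.001]]
```

View pics/w7.png

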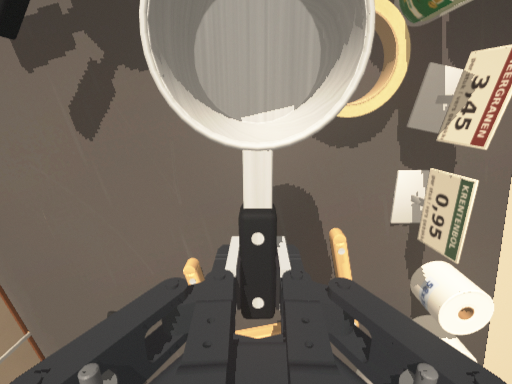

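The pan is held level, with its handle at (258,260) in line with the tool.

```bash
python3 - <<'E'
from h import *
f=dict(np.load("w7.npz"));o=dict(tcp_pos=f["o"],orientation=f["ori"])
W=cloud(f,o);M=R.from_rotvec(o["orientation"]).as_matrix()
T=(W-o["tcp_pos"])@M
m=(T[...,1]<-.012)&(T[...,1]>-.03)&(T[...,2]>.05)&(np.abs(T[...,0])<.05);p=T[m];
p=p[np.hypot(p[:,0],p[:,2]-.104)>.038]
rb=np.histogram(p[:,1],12);print(np.c_[rb[1][:-1],rb[0]].round(4).tolist())
top=p[p[:,1]<np.percentile(p[:,1],40)]
A=np.c_[top[:,0],top[:,2],np.ones(len(top))];s=np.linalg.lstsq(A,-(top[:,0]**2+top[:,2]**2),rcond=None)[0]
c=np.array([-s[0]/2,-s[1]/2]);print("ctr tool x,z",c,"R",np.sqrt(c@c-s[2]),"med y",np.median(top[:,1]))
B=np.c_[top[:,0],top[:,2],np.ones(len(top))];print("tilt plane",np.linalg.lstsq(B,top[:,1],rcond=None)[0])
ctr=np.array([c[0],np.median(top[:,1]),c[1]])
w=M@ctr+o["tcp_pos"];print("rim ctr world",w)
t=np.array([.519,.139,w[2]]);print("shift tool mm",(M.T@(t-w)*1000).round(1))
for a in [(258,239),(258,303)]: 
    q=cast(f,o,a,o["tcp_pos"][2]+.029);print((M.T@(q-o["tcp_pos"])).round(4))
E
```

```text
[[-0.024, 79.0], [-0.023, 920.0], [-0.022, 2206.0], [-0.021, 1317.0], [-0.02, 495.0], [-0.019, 310.0], [-0.018, 310.0], [-0.017, 295.0], [-0.016, 304.0], [-0.015, 277.0], [-0.014, 282.0], [-0.013, 271.0]]
ctr tool x,z [-0.000231    0.10401237] R 0.04366850453341017 med y -0.021762053604899453
tilt plane [-0.00011015 -0.00326502 -0.02158026]
rim ctr world [ 0.61054273 -0.02614174  0.17186251]
shift tool mm [-125.8    0.2  140.8]
[ 0.0003 -0.029   0.0208]
[ 0.0004 -0.029  -0.0153]
```

```bash
python3 -m jog '0 0 0 -15 0 17 0; 0 0 0 -25 0 28 0; 0 0 0 -30 0 33 0; 0 0 0 -30 0 33 0; 0 0 0 -18 0 21 0'
python3 -m jog '0 0 0 -8 0 9 0; 0 0 0 0 0 0 0; 0 0 0 0 0 0 0; 0 0 0 0 0 0 0; 0 0 0 0 0 0 0'
python3 - <<'E'
from bench import r,imaging
from h import *
o=r.get_obs();f=imaging.grab_frame("wrist");np.savez("w8.npz",o=o["tcp_pos"],ori=o["orientation"],**f);cv2.imwrite("pics/w8.png",f["color"][:,:,::-1]);print(o["tcp_pos"],o["joints"]);print(R.from_rotvec(o["orientation"]).as_matrix().round(3))
for n in ["side","scene"]:
    g=imaging.grab_frame(n);np.savez(f"{n}8.npz",**g)
    if n=="side": A=cv2.resize(g["color"][110:210,190:310,::-1],(480,400))
    else: B=cv2.resize(g["color"][150:260,140:260,::-1],(320,293));B=cv2.copyMakeBorder(B,0,107,0,0,0)
cv2.imwrite("pics/sb8.png",np.hstack([A,B]))
E
```

```text
clock: 13.1
tcp_pos: [0.5035, 0.0255, 0.1509]
orientation: [-1.563, 0.174, -0.172]
contact_force: [0.5, 0.1, -1.0]
grip_width: 0.0166
clock: 13.52
tcp_pos: [0.5011, 0.031, 0.1511]
orientation: [-1.564, 0.179, -0.18]
contact_force: [-0.1, 0.0, -1.1]
grip_width: 0.0167
[0.50111942 0.03102397 0.15113132] [ 0.21797282  0.3345215  -0.48097564  2.01479397  0.20633599  0.83853636
 -0.60772358]
[[ 0.974  0.     0.227]
 [-0.227 -0.     0.974]
 [ 0.    -1.    -0.   ]]
```

View pics/w8.png

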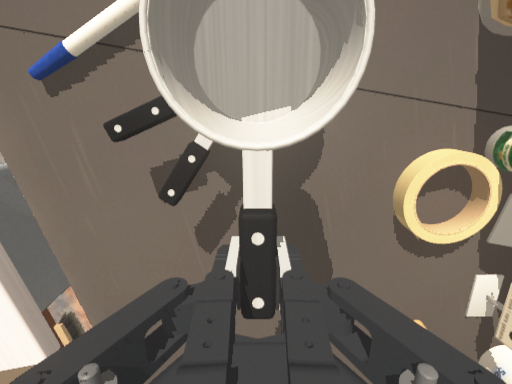

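View pics/sb8.png

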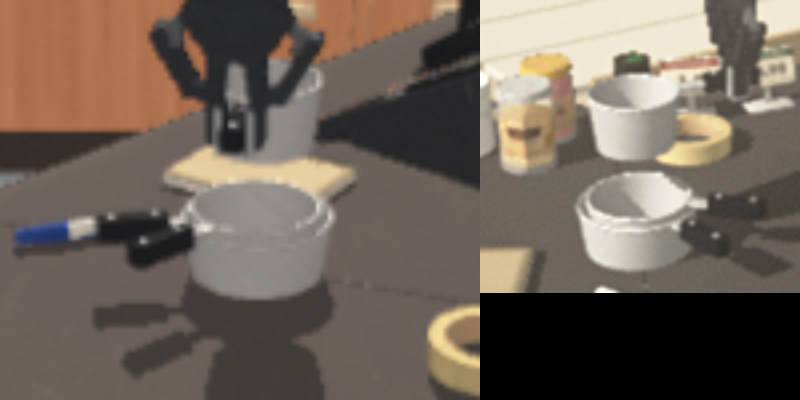

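The held pan hovers over the stack. The medium rivets are at (191,158) and (171,193), and the large at (155,115) and (117,128).

```bash
python3 - <<'E'
from h import *
f=dict(np.load("w8.npz"));o=dict(tcp_pos=f["o"],orientation=f["ori"])
M=R.from_rotvec(o["orientation"]).as_matrix()
for nm,a,b,z in [("L",(155,115),(117.5,128),.058),("M",(191.5,159),(171,192.5),.066)]:
    p,q=cast(f,o,a,z),cast(f,o,b,z);d=q-p;print(nm,((p+q)/2).round(4),"head",np.degrees(np.arctan2(d[1],d[0])).round(1),"len",np.linalg.norm(d).round(4),"ctr",((p+q)/2-.104*d/np.linalg.norm(d)).round(4))
w=M@np.array([-.0002,-.0218,.104])+o["tcp_pos"];print("small ctr",w)
def circ(p):
    A=np.c_[p[:,0],p[:,1],np.ones(len(p))];s=np.linalg.lstsq(A,-(p[:,0]**2+p[:,1]**2),rcond=None)[0]
    c=-s[:2]/2;return c.round(4),np.sqrt(c@c-s[2]).round(4)
for n in ["side","scene"]:
    g=dict(np.load(f"{n}8.npz"));W=cloud(g)
    for nm,c0,lo,hi in [("med",(.519,.139),.0555,.063),("small",w[:2],.165,.18)]:
        m=(np.hypot(W[...,0]-c0[0],W[...,1]-c0[1])<.06)&(W[...,2]>lo)&(W[...,2]<hi);p=W[m]
        print(n,nm,len(p),circ(p))
t=np.array([.5185,.139,w[2]]);print("shift",(M.T@(t-w)*1000).round(1))
E
```

```text
L [0.4172 0.1211 0.058 ] head -175.4 len 0.0347 ctr [0.5209 0.1295 0.058 ]
M [0.442  0.0689 0.066 ] head -137.4 len 0.036 ctr [0.5186 0.1393 0.066 ]
small ctr [0.52449915 0.13237137 0.17288848]
side med 100 (array([0.5192, 0.1376]), np.float64(0.0527))
side small 64 (array([0.5269, 0.134 ]), np.float64(0.0439))
scene med 170 (array([0.5167, 0.1403]), np.float64(0.0527))
scene small 242 (array([0.5229, 0.1349]), np.float64(0.0451))
shift [-7.3 -0.   5.1]
```

```bash
python3 -m jog '0 0 0 -4 0 2.5 0; 0 0 0 -3.5 0 2 0; 0 0 0 0 0 0 0; 0 0 0 0 0 0 0; 0 0 0 0 0 0 0'
python3 -m jog '0 0 0 0 12 0 0; 0 0 0 0 15 0 0; 0 0 0 0 12 0 0; 0 0 0 0 5 0 0; 0 0 0 0 0 0 0'
python3 - <<'E'
from bench import r,imaging
from h import *
o=r.get_obs()
M=R.from_rotvec(o["orientation"]).as_matrix()
print(o["tcp_pos"],M@np.array([-.0002,-.0218,.104])+o["tcp_pos"])
for n in ["side","scene"]:
    g=imaging.grab_frame(n)
    if n=="side": A=cv2.resize(g["color"][110:210,190:310,::-1],(480,400))
    else: B=cv2.resize(g["color"][150:260,140:260,::-1],(320,293));B=cv2.copyMakeBorder(B,0,107,0,0,0)
cv2.imwrite("pics/sb9.png",np.hstack([A,B]))
E
```

```text
clock: 14.08
tcp_pos: [0.494, 0.039, 0.1513]
orientation: [-1.564, 0.177, -0.178]
contact_force: [0.0, 0.4, -1.1]
grip_width: 0.0167
clock: 14.5
tcp_pos: [0.4933, 0.0387, 0.1063]
orientation: [-1.564, 0.179, -0.176]
contact_force: [-0.2, -0.1, -1.6]
grip_width: 0.0165
[0.49326533 0.03869639 0.10628277] [0.51645967 0.14009301 0.12800898]
```

View pics/sb9.png

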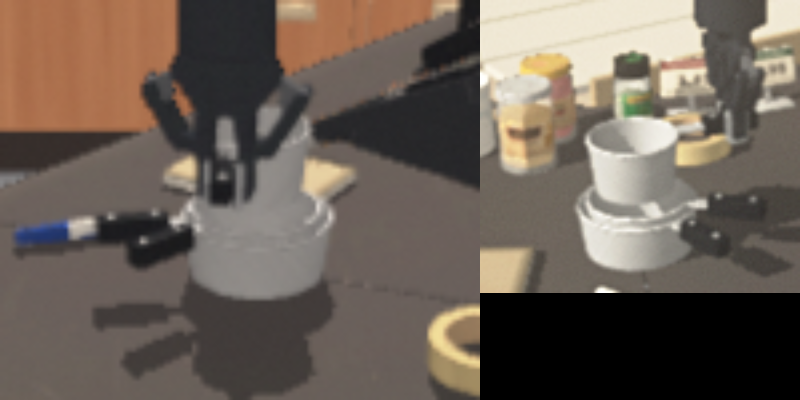

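It looks centred in both views, so I'll keep lowering.

```bash
python3 -m jog '0 0 0 1.5 8 0 0; 0 0 0 0 10 0 0; 0 0 0 0 10 0 0; 0 0 0 0 7 0 0; 0 0 0 0 5 0 0'
python3 -m jog '0 0 0 0 5 0 0; 0 0 0 0 5 0 0; 0 0 0 0 4 0 0; 0 0 0 0 3 0 0; 0 0 0 0 0 0 0'
```

```text
clock: 15.02
tcp_pos: [0.4948, 0.0384, 0.0659]
orientation: [-1.564, 0.179, -0.176]
contact_force: [0.2, 0.2, -1.4]
grip_width: 0.0164
clock: 15.43
tcp_pos: [0.4952, 0.0385, 0.0498]
orientation: [-1.564, 0.178, -0.177]
contact_force: [-0.4, -0.0, -1.6]
grip_width: 0.0166
```

```bash
python3 -m jog '0 0 0 0 2 0 0; 0 0 0 0 1.5 0 0; 0 0 0 0 1 0 0; 0 0 0 0 0 0 0; 0 0 0 0 0 0 0'
python3 - <<'E'
from bench import r,imaging
from h import *
o=r.get_obs();print(o["contact_force"],o["tcp_pos"])
for n in ["side","scene"]:
    g=imaging.grab_frame(n)
    if n=="side": A=cv2.resize(g["color"][110:210,190:310,::-1],(480,400))
    else: B=cv2.resize(g["color"][150:260,140:260,::-1],(320,293));B=cv2.copyMakeBorder(B,0,107,0,0,0)
cv2.imwrite("pics/sb10.png",np.hstack([A,B]))
E
```

```text
clock: 15.85
tcp_pos: [0.4955, 0.0385, 0.0459]
orientation: [-1.564, 0.178, -0.178]
contact_force: [-0.1, -0.9, -1.5]
grip_width: 0.0165
[-0.05751652 -0.87237088 -1.50810511] [0.49553588 0.0385445  0.04585224]
```

View pics/sb10.png

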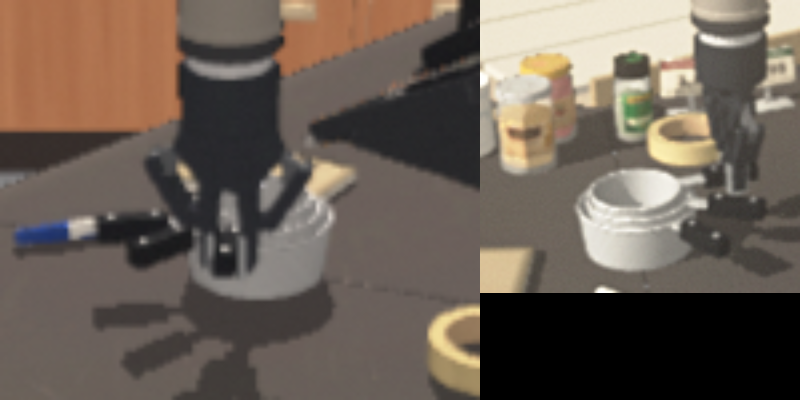

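```bash
python3 -m jog '0 0 0 0 1 0 0; 0 0 0 0 0.5 0 0; 0 0 0 0 0.5 0 0; 0 0 0 0 0 0 0; 0 0 0 0 0 0 0'
python3 -m jog '0 0 0 0 0.5 0 0; 0 0 0 0 0.5 0 0; 0 0 0 0 0 0 0; 0 0 0 0 0 0 0; 0 0 0 0 0 0 0'
```

```text
clock: 16.37
tcp_pos: [0.4958, 0.038, 0.0447]
orientation: [-1.564, 0.178, -0.179]
contact_force: [-3.5, -2.3, 10.0]
grip_width: 0.0166
clock: 16.78
tcp_pos: [0.4959, 0.0376, 0.0441]
orientation: [-1.565, 0.178, -0.179]
contact_force: [-4.9, -4.2, 16.9]
grip_width: 0.0168
```

It has touched down: Fz went from -1.5 to +17 N. I'll release and rise.

```bash
python3 -m jog '0 0 0 0 -0.5 0 0; 0 0 0 0 0 0 0.5; 0 0 0 0 0 0 0.5; 0 0 0 0 0 0 0.5; 0 0 0 0 0 0 0.5'
python3 -m jog '0 0 0 0 -15 0 0.5; 0 0 0 0 -30 0 0.5; 0 0 0 0 -40 0 0.5; 0 0 0 0 -40 0 0.5; 0 0 0 0 -40 0 0.5'
python3 - <<'E'
from bench import r,imaging
from h import *
o=r.get_obs();f=imaging.grab_frame("wrist");np.savez("w11.npz",o=o["tcp_pos"],ori=o["orientation"],**f);cv2.imwrite("pics/w11.png",f["color"][:,:,::-1]);print(o["tcp_pos"],o["joints"])
E
```

```text
clock: 17.2
tcp_pos: [0.4955, 0.0387, 0.0432]
orientation: [-1.563, 0.178, -0.178]
contact_force: [0.6, 0.4, 0.0]
grip_width: 0.0429
clock: 17.62
tcp_pos: [0.4948, 0.0388, 0.2097]
orientation: [-1.563, 0.178, -0.176]
contact_force: [1.6, -0.3, 0.2]
grip_width: 0.0429
[0.4948469  0.03876055 0.20973199] [ 0.2416199   0.25050026 -0.51386354  1.96862365  0.1484561   0.95993242
 -0.57037182]
```

View pics/w11.png

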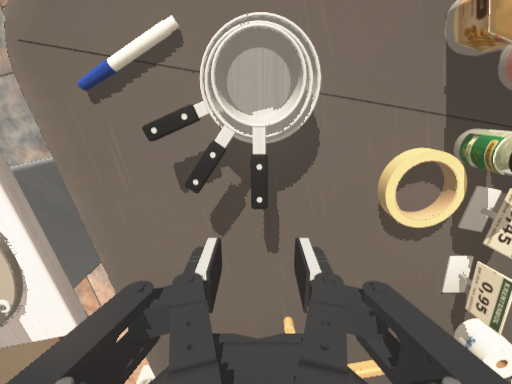

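All three pans are nested and fanned: the small handle at (260,182), the medium at (207,167) and the large at (172,122). Next I'll check the levels.

```bash
python3 - <<'E'
from h import *
f=dict(np.load("w11.npz"));o=dict(tcp_pos=f["o"],orientation=f["ori"])
M=R.from_rotvec(o["orientation"]).as_matrix();mids=[]
for nm,a,b,z in [("L",(185,117),(154,130),.058),("M",(214,154),(195,183),.066),("S",(260,169),(260.3,200),.074)]:
    p,q=cast(f,o,a,z),cast(f,o,b,z);d=q-p;mids.append((p+q)/2);print(nm,p,q,((p+q)/2).round(4),"head",np.degrees(np.arctan2(d[1],d[0])).round(1),"len",np.linalg.norm(d).round(4),"ctr",((p+q)/2-.104*d/np.linalg.norm(d)).round(4))
print([np.linalg.norm((mids[i]-mids[j])[:2]).round(4) for i,j in [(0,1),(1,2),(0,2)]])
W=cloud(f,o);c=(.519,.139);D=np.hypot(W[...,0]-c[0],W[...,1]-c[1])
for zr in [(.046,.0535),(.055,.0615),(.063,.07)]:
    m=(D<.066)&(W[...,2]>zr[0])&(W[...,2]<zr[1])
    p=W[m];A=np.c_[p[:,:2]-c,np.ones(len(p))];print(len(p),np.linalg.lstsq(A,p[:,2],rcond=None)[0].round(4), np.median(p[:,2]))
E
```

```text
L [0.4366 0.1249 0.058 ] [0.4005 0.1196 0.058 ] [0.4186 0.1222 0.058 ] head -171.6 len 0.0365 ctr [0.5214 0.1374 0.058 ]
M [0.4572 0.0817 0.066 ] [0.4282 0.0557 0.066 ] [0.4427 0.0687 0.066 ] head -138.1 len 0.0389 ctr [0.5201 0.1381 0.066 ]
S [0.5015 0.0567 0.074 ] [0.4942 0.0232 0.074 ] [0.4978 0.04   0.074 ] head -102.3 len 0.0343 ctr [0.52   0.1416 0.074 ]
[np.float64(0.0587), np.float64(0.0622), np.float64(0.1143)]
2681 [-0.0013 -0.0004  0.0503] 0.050696066668114714
1972 [0.0003 0.0017 0.0587] 0.058942682223198484
1855 [ 0.0002 -0.0008  0.0667] 0.06681392971430233
```

```bash
python3 -m jog '0 6.9 0 0 0 0 0.5; 0 6.9 0 0 0 0 0.5; 0 6.9 0 0 0 0 0.5; 0 6.9 0 0 0 0 0.5; 0 6.9 0 0 0 0 0.5' 40
python3 -m jog '0 6.9 0 0 0 0 0.45; 0 6.9 0 0 0 0 0.45; 0 6.9 0 0 0 0 0.45; 0 6.9 0 0 0 0 0.45; 0 6.4 0 0 0 0 0.45'
python3 - <<'E'
from bench import r,imaging
from h import *
o=r.get_obs();M=R.from_rotvec(o["orientation"]).as_matrix();print(M.round(3),o["tcp_pos"],o["joints"])
t=np.array([.4183,.1222,.1]);print((M.T@(t-o["tcp_pos"])*1000).round(1))
E
```

```text
clock: 18.08
tcp_pos: [0.4954, 0.0386, 0.2081]
orientation: [-1.471, 0.652, -0.652]
contact_force: [-0.5, -0.1, 1.2]
grip_width: 0.0429
clock: 18.5
tcp_pos: [0.4954, 0.0386, 0.208]
orientation: [-1.274, 1.103, -1.103]
contact_force: [-0.4, -0.3, -0.5]
grip_width: 0.0383
[[ 0.143 -0.     0.99 ]
 [-0.99  -0.     0.143]
 [-0.    -1.    -0.   ]] [0.49535326 0.03863467 0.20800441] [ 0.08271016  0.23155582 -0.32877094  1.97978394  0.09149955  0.94461002
 -1.7194381 ]
[-93.7 108.  -64.3]
```

```bash
python3 -m jog '0 0 0 -20 0 -14 0.45; 0 0 0 -28 0 -19 0.45; 0 0 0 -28 0 -19 0.45; 0 0 0 -18 20 -12 0.45; 0 0 0 0 25 0 0.45'
python3 -m jog '0 0 0 0 25 0 0.45; 0 0 0 0 20 0 0.45; 0 0 0 0 0 0 0.45; 0 0 0 0 0 0 0.45; 0 0 0 0 0 0 0.45'
python3 - <<'E'
from bench import r,imaging
from h import *
o=r.get_obs();f=imaging.grab_frame("wrist");np.savez("w12.npz",o=o["tcp_pos"],ori=o["orientation"],**f);cv2.imwrite("pics/w12.png",f["color"][:,:,::-1]);print(o["tcp_pos"],o["joints"])
print(R.from_rotvec(o["orientation"]).as_matrix().round(3))
E
```

```text
clock: 18.92
tcp_pos: [0.4168, 0.1262, 0.1644]
orientation: [-1.274, 1.093, -1.095]
contact_force: [0.2, -0.6, 0.1]
grip_width: 0.0383
clock: 19.33
tcp_pos: [0.4189, 0.1224, 0.1191]
orientation: [-1.275, 1.098, -1.099]
contact_force: [0.4, 0.1, 0.6]
grip_width: 0.0383
[0.41891214 0.12235006 0.11912987] [-0.07833795  0.27395685 -0.39633025  2.18731702  0.1616638   0.70602567
 -2.00669339]
[[ 0.148  0.001  0.989]
 [-0.989  0.     0.148]
 [-0.    -1.     0.001]]
```

View pics/w12.png

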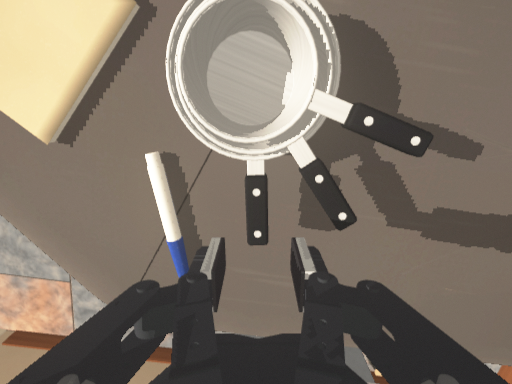

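The large handle at (257,213) sits between the jaws at (213,258) and (303,258), and the medium handle at (330,195) is clear.

```bash
python3 - <<'E'
from h import *
f=dict(np.load("w12.npz"));o=dict(tcp_pos=f["o"],orientation=f["ori"]);M=R.from_rotvec(o["orientation"]).as_matrix()
for a,z in [((256.5,192.5),.058),((257.5,234),.058),((319.5,179),.066),((342.5,216),.066)]:
    q=cast(f,o,a,z);print(q,((q-o["tcp_pos"])@M*1000).round(1))
E
```

```text
[0.4352 0.1253 0.058 ] [-0.5 61.1 16.5]
[0.3996 0.1191 0.058 ] [  0.4  61.1 -19.6]
[0.455  0.0806 0.066 ] [46.7 53.1 29.4]
[0.4286 0.0564 0.066 ] [66.7 53.1 -0.2]
```

```bash
python3 -m jog '0 0 0 0 25 0 0.45; 0 0 0 0 30 0 0.45; 0 0 0 0 20 0 0.45; 0 0 0 0 13 0 0.45; 0 0 0 0 0 0 0.45'
python3 -m jog '0 0 0 0 0 0 0.3; 0 0 0 0 0 0 0.2; 0 0 0 0 0 0 0; 0 0 0 0 0 0 0; 0 0 0 0 0 0 0' 60
python3 - <<'E'
from bench import r
from h import *
o=r.get_obs();M=R.from_rotvec(o["orientation"]).as_matrix();print(M.round(3),o["tcp_pos"])
c=o["tcp_pos"]+M@np.array([0,0,.1045]);print("large ctr",c)
for t in [(.530,0.0),(.574,-.17),(.574,-.258)]:
    d=np.array([t[0],t[1],0])-np.array([c[0],c[1],0]);print(t,(M.T@d*1000).round(1))
E
```

```text
clock: 19.8
tcp_pos: [0.4178, 0.1217, 0.0293]
orientation: [-1.278, 1.1, -1.099]
contact_force: [1.0, -0.5, 0.2]
grip_width: 0.0383
clock: 20.22
tcp_pos: [0.4194, 0.1229, 0.0315]
orientation: [-1.273, 1.097, -1.099]
contact_force: [-0.0, 2.7, 7.1]
grip_width: 0.0172
[[ 0.149  0.003  0.989]
 [-0.989  0.001  0.149]
 [-0.001 -1.     0.003]] [0.4194335  0.12286838 0.03154131]
large ctr [0.52277314 0.13839487 0.03185321]
(0.53, 0.0) [137.9  -0.2 -13.4]
(0.574, -0.17) [ 3.126e+02 -3.000e-01  4.800e+00]
(0.574, -0.258) [399.6  -0.4  -8.2]
```

```bash
python3 -m jog '0 0 0 3 0 0 0; 0 0 0 6 0 0 0; 0 0 0 9 0 0 0; 0 0 0 12 0 0 0; 0 0 0 12 0 0 0'
python3 -m jog '0 0 0 12 0 0 0; 0 0 0 12 0 0 0; 0 0 0 12 0 0 0; 0 0 0 12 0 0 0; 0 0 0 12 0 0 0'
python3 -m jog '0 0 0 12 0 0 0; 0 0 0 12 0 0 0; 0 0 0 12 0 0 0; 0 0 0 9 0 0 0; 0 0 0 5 0 0 0'
python3 - <<'E'
from bench import r,imaging
from h import *
o=r.get_obs();f=imaging.grab_frame("wrist");np.savez("w13.npz",o=o["tcp_pos"],ori=o["orientation"],**f);cv2.imwrite("pics/w13.png",f["color"][:,:,::-1]);print(o["tcp_pos"],o["joints"])
M=R.from_rotvec(o["orientation"]).as_matrix();print(M.round(3));print("large ctr",o["tcp_pos"]+M@np.array([0,0,.1045]))
E
```

```text
clock: 20.63
tcp_pos: [0.4261, 0.0826, 0.0315]
orientation: [-1.272, 1.095, -1.096]
contact_force: [-0.8, 6.5, 5.6]
grip_width: 0.0171
clock: 21.05
tcp_pos: [0.435, 0.0227, 0.0315]
orientation: [-1.273, 1.095, -1.097]
contact_force: [-0.3, 7.4, 6.3]
grip_width: 0.017
clock: 21.47
tcp_pos: [0.4424, -0.0277, 0.0315]
orientation: [-1.273, 1.096, -1.099]
contact_force: [-1.5, 8.2, 6.9]
grip_width: 0.0171
[ 0.4424018  -0.02766445  0.03146281] [ 0.19498664  0.44509097 -0.3224014   2.22807832  0.28528316  0.50225456
 -1.76984968]
[[ 0.149  0.003  0.989]
 [-0.989  0.001  0.149]
 [-0.001 -1.     0.004]]
large ctr [ 0.54572886 -0.0120559   0.03183957]
```

View pics/w13.png

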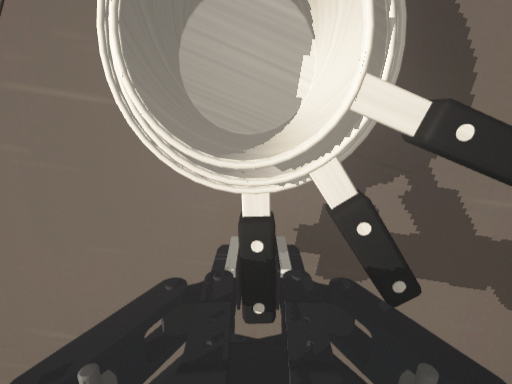

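The large handle at (258,265) is firmly gripped and the fan is intact, so I'll continue.

```bash
python3 -m jog '0 0 0 6 0 0.5 0; 0 0 0 10 0 0.5 0; 0 0 0 12 0 0.5 0; 0 0 0 12 0 0.5 0; 0 0 0 12 0 0.5 0'
python3 -m jog '0 0 0 12 0 0.5 0; 0 0 0 12 0 0.5 0; 0 0 0 12 0 0.5 0; 0 0 0 12 0 0.5 0; 0 0 0 12 0 0 0'
python3 -m jog '0 0 0 12 0 0 0; 0 0 0 12 0 0 0; 0 0 0 10 0 0 0; 0 0 0 6 0 0 0; 0 0 0 0 0 0 0'
python3 - <<'E'
from bench import r,imaging
from h import *
o=r.get_obs();f=imaging.grab_frame("wrist");np.savez("w14.npz",o=o["tcp_pos"],ori=o["orientation"],**f)
M=R.from_rotvec(o["orientation"]).as_matrix();print(M.round(3),o["tcp_pos"]);print("large ctr",o["tcp_pos"]+M@np.array([0,0,.1045]))
g=imaging.grab_frame("side");np.savez("side14.npz",**g);cv2.imwrite("pics/s14.png",np.hstack([cv2.resize(g["color"][140:300,180:340,::-1],(400,400)),cv2.resize(f["color"][:,:,::-1],(400,300))[:,:].copy() if 0 else cv2.copyMakeBorder(cv2.resize(f["color"][:,:,::-1],(400,300)),0,100,0,0,0)]))
E
```

```text
clock: 21.93
tcp_pos: [0.4523, -0.0777, 0.0315]
orientation: [-1.274, 1.095, -1.097]
contact_force: [-0.9, 7.8, 7.4]
grip_width: 0.0168
clock: 22.35
tcp_pos: [0.4632, -0.1368, 0.0315]
orientation: [-1.274, 1.095, -1.097]
contact_force: [-0.5, 7.9, 7.1]
grip_width: 0.0168
clock: 22.77
tcp_pos: [0.4691, -0.1782, 0.0315]
orientation: [-1.274, 1.097, -1.1]
contact_force: [-0.5, 0.9, 7.0]
grip_width: 0.0169
[[ 0.148  0.003  0.989]
 [-0.989 -0.     0.148]
 [ 0.    -1.     0.003]] [ 0.46913567 -0.17824764  0.03152746]
large ctr [ 0.57248114 -0.16275922  0.03179948]
```

View pics/s14.png

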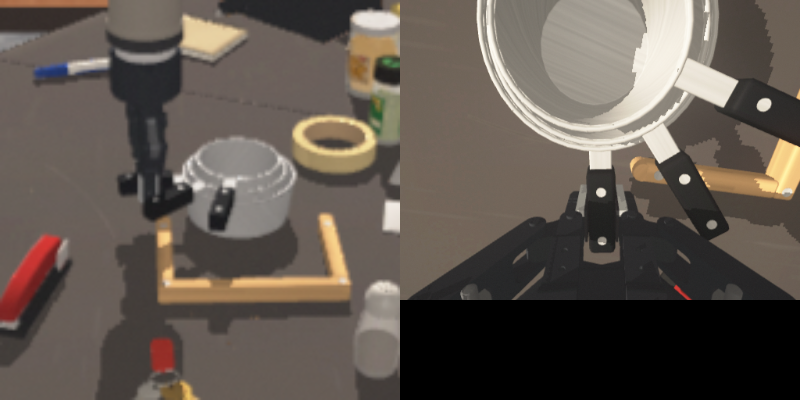

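The stack is at the rail mouth, midway between the bars (side crop: pan at (237,190), bars at (165,240) and (335,240)). I'll go straight along -y.

```bash
python3 -m jog '0 0 0 6 0 -1 0; 0 0 0 10 0 -1.5 0; 0 0 0 12 0 -1.8 0; 0 0 0 12 0 -1.8 0; 0 0 0 12 0 -1.8 0'
python3 -m jog '0 0 0 10 0 -1.5 0; 0 0 0 8 0 -1.2 0; 0 0 0 6 0 -0.9 0; 0 0 0 4 0 -0.6 0; 0 0 0 0 0 0 0'
python3 - <<'E'
from bench import r,imaging
from h import *
o=r.get_obs();f=imaging.grab_frame("wrist");np.savez("w15.npz",o=o["tcp_pos"],ori=o["orientation"],**f)
M=R.from_rotvec(o["orientation"]).as_matrix();print("large ctr",o["tcp_pos"]+M@np.array([0,0,.1045]))
g=imaging.grab_frame("side");np.savez("side15.npz",**g);cv2.imwrite("pics/s15.png",np.hstack([cv2.resize(g["color"][160:290,190:330,::-1],(400,371),interpolation=2),cv2.copyMakeBorder(cv2.resize(f["color"][:,:,::-1],(400,300)),0,71,0,0,0)]))
E
```

```text
clock: 23.28
tcp_pos: [0.4691, -0.2289, 0.0314]
orientation: [-1.275, 1.095, -1.097]
contact_force: [0.6, 7.3, 6.5]
grip_width: 0.0169
clock: 23.7
tcp_pos: [0.469, -0.2584, 0.0315]
orientation: [-1.274, 1.097, -1.099]
contact_force: [0.3, 2.8, 7.2]
grip_width: 0.017
large ctr [ 0.57231357 -0.24277581  0.03177662]
```

View pics/s15.png

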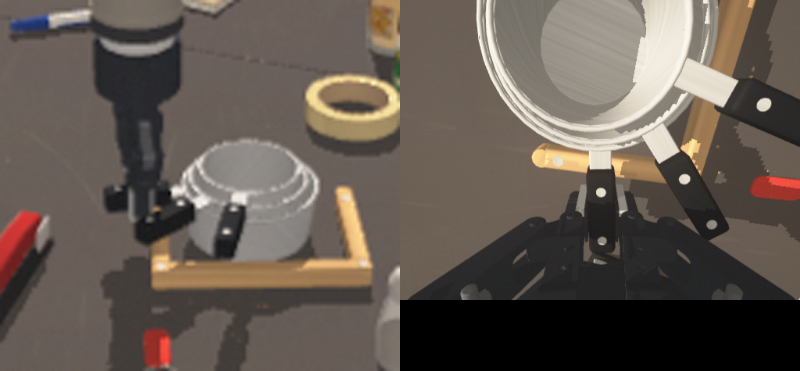

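The stack is inside the rail and close to the back bar. I'll creep in until the force rises.

```bash
python3 -m jog '0 0 0 2 0 -0.3 0; 0 0 0 2 0 -0.3 0; 0 0 0 2 0 -0.3 0; 0 0 0 2 0 -0.3 0; 0 0 0 2 0 -0.3 0'
python3 -m jog '0 0 0 1 0 -0.2 0; 0 0 0 1 0 -0.2 0; 0 0 0 1 0 -0.2 0; 0 0 0 1 0 -0.1 0; 0 0 0 1 0 -0.1 0'
```

```text
clock: 24.22
tcp_pos: [0.4691, -0.2667, 0.0314]
orientation: [-1.275, 1.096, -1.096]
contact_force: [0.3, 6.3, 7.6]
grip_width: 0.0174
clock: 24.63
tcp_pos: [0.469, -0.2717, 0.0314]
orientation: [-1.275, 1.096, -1.096]
contact_force: [0.1, 7.7, 6.2]
grip_width: 0.0171
```

```bash
python3 -m jog '0 0 0 1 0 -0.2 0; 0 0 0 1 0 -0.2 0; 0 0 0 1 0 -0.2 0; 0 0 0 1 0 -0.1 0; 0 0 0 0.5 0 -0.1 0'
python3 -m jog '0 0 0 0.5 0 0 0; 0 0 0 0.5 0 0 0; 0 0 0 0.5 0 0 0; 0 0 0 0.5 0 0 0; 0 0 0 0.5 0 0 0'
```

```text
clock: 25.05
tcp_pos: [0.469, -0.2764, 0.0315]
orientation: [-1.275, 1.096, -1.097]
contact_force: [0.7, 6.6, 6.6]
grip_width: 0.0169
clock: 25.47
tcp_pos: [0.469, -0.2786, 0.0314]
orientation: [-1.275, 1.096, -1.096]
contact_force: [-1.7, 7.6, 7.7]
grip_width: 0.017
```

```bash
python3 -m jog '0 0 0 0.7 0 -0.1 0; 0 0 0 0.7 0 -0.1 0; 0 0 0 0.7 0 -0.1 0; 0 0 0 0.7 0 -0.1 0; 0 0 0 0.7 0 -0.1 0'
python3 - <<'E'
from bench import r,imaging
from h import *
o=r.get_obs();f=imaging.grab_frame("wrist");np.savez("w16.npz",o=o["tcp_pos"],ori=o["orientation"],**f);print(o["contact_force"],o["moment"])
g=imaging.grab_frame("side");h=imaging.grab_frame("scene");np.savez("side16.npz",**g);np.savez("scene16.npz",**h)
cv2.imwrite("pics/s16.png",np.hstack([cv2.resize(g["color"][160:290,190:330,::-1],(400,371),interpolation=2),cv2.copyMakeBorder(cv2.resize(f["color"][:,:,::-1],(400,300)),0,71,0,0,0)]))
E
```

```text
clock: 25.88
tcp_pos: [0.4688, -0.2801, 0.0312]
orientation: [-1.275, 1.096, -1.092]
contact_force: [-2.0, 13.1, 10.4]
grip_width: 0.0171
[-2.04849199 13.09795729 10.40534357] [2.96921705 0.08784948 0.85577907]
```

View pics/s16.png

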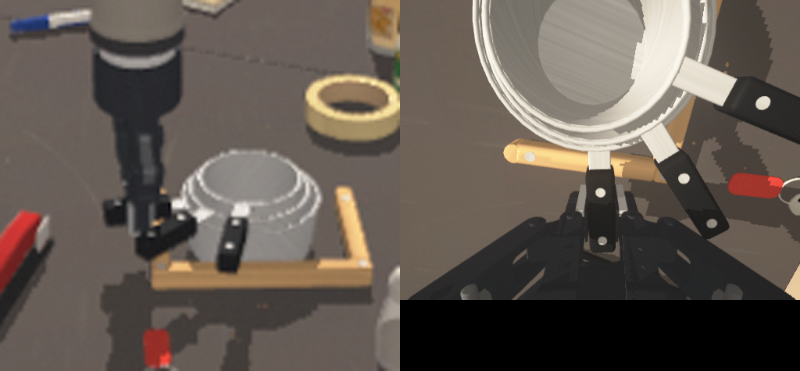

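```bash
python3 -m jog '0 0 0 0.5 0 0 0; 0 0 0 0.5 0 0 0; 0 0 0 0.5 0 0 0; 0 0 0 0 0 0 0; 0 0 0 0 0 0 0'
```

```text
clock: 26.45
tcp_pos: [0.4686, -0.2807, 0.0311]
orientation: [-1.276, 1.097, -1.09]
contact_force: [-2.5, 14.9, 12.0]
grip_width: 0.0172
```

The back bar is in contact: the force is up to 15 N and the arm stalls. I'll relax slightly, release, rise and check.

```bash
python3 -m jog '0 0 0 -1 0 0 0; 0 0 0 0 0 0 0.4; 0 0 0 0 0 0 0.4; 0 0 0 0 0 0 0.4; 0 0 0 0 0 0 0.4'
python3 -m jog '0 0 0 0 -15 0 0.4; 0 0 0 0 -30 0 0.4; 0 0 0 0 -40 0 0.4; 0 0 0 0 -40 0 0.4; 0 0 0 0 -40 0 0.4'
python3 -m jog '0 0 0 0 0 -20 0.4; 0 0 0 0 0 -20 0.4; 0 0 0 0 0 0 0.4; 0 0 0 0 0 0 0.4; 0 0 0 0 0 0 0.4'
python3 - <<'E'
from bench import r,imaging
from h import *
o=r.get_obs();f=imaging.grab_frame("wrist");np.savez("w17.npz",o=o["tcp_pos"],ori=o["orientation"],**f)
cv2.imwrite("pics/w17.png",f["color"][:,:,::-1])
for n in ["side","scene"]: np.savez(f"{n}17.npz",**imaging.grab_frame(n))
E
```

```text
clock: 26.87
tcp_pos: [0.4677, -0.286, 0.0304]
orientation: [-1.276, 1.1, -1.1]
contact_force: [1.1, 0.2, -0.8]
grip_width: 0.0343
clock: 27.28
tcp_pos: [0.4672, -0.2854, 0.1969]
orientation: [-1.276, 1.1, -1.099]
contact_force: [1.0, -0.5, 0.0]
grip_width: 0.0342
clock: 27.7
tcp_pos: [0.4286, -0.2913, 0.1953]
orientation: [-1.275, 1.099, -1.1]
contact_force: [0.0, 0.5, 0.6]
grip_width: 0.0343
```

View pics/w17.png

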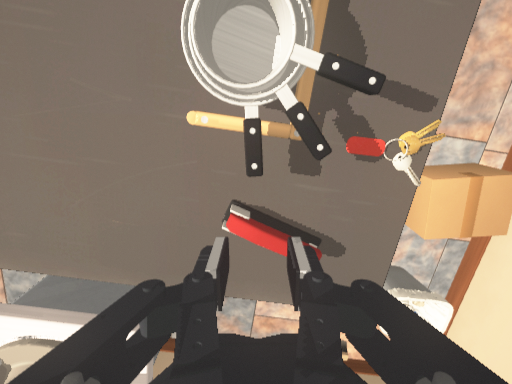

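```bash
python3 - <<'E'
from h import *
f=dict(np.load("w17.npz"));o=dict(tcp_pos=f["o"],orientation=f["ori"]);mids=[]
for nm,a,b,z in [("L",(252.3,131.5),(253.7,166.5),.058),("M",(298.5,117),(320,147),.066),("S",(336,66),(374.5,82),.074)]:
    p,q=cast(f,o,a,z),cast(f,o,b,z);d=q-p;mids.append((p+q)/2);print(nm,((p+q)/2).round(4),"head",np.degrees(np.arctan2(d[1],d[0])).round(1),"len",np.linalg.norm(d).round(4),"ctr",((p+q)/2-.104*d/np.linalg.norm(d)).round(4))
print([np.linalg.norm((mids[i]-mids[j])[:2]).round(4) for i,j in [(0,1),(1,2),(0,2)]])
W=cloud(f,o);c=(.572,-.265)
for n in ["wrist","side","scene"]:
    if n!="wrist": f=dict(np.load(f"{n}17.npz"));W=cloud(f)
    D=np.hypot(W[...,0]-c[0],W[...,1]-c[1])
    for zr in [(.046,.0535),(.055,.0615),(.063,.07)]:
        m=(D<.066)&(W[...,2]>zr[0])&(W[...,2]<zr[1])
        p=W[m];A=np.c_[p[:,:2]-c,np.ones(len(p))]
        s=np.linalg.lstsq(np.c_[p[:,:2],np.ones(len(p))],-(p[:,:2]**2).sum(1),rcond=None)[0];cc=-s[:2]/2
        print(n,len(p),"plane",np.linalg.lstsq(A,p[:,2],rcond=None)[0].round(4),"circ",cc.round(4),np.sqrt(cc@cc-s[2]).round(4))
    hsv=cv2.cvtColor(f["color"],cv2.COLOR_RGB2HSV)
    m=(W[...,2]>.016)&(W[...,2]<.025)&(hsv[...,1]>90)&(hsv[...,0]>8)&(hsv[...,0]<30)&(W[...,0]>.46)&(W[...,0]<.7)&(W[...,1]<-.19)&(W[...,1]>-.37);p=W[m]
    b=p[p[:,1]<-.305];ne=p[(p[:,0]<.52)&(p[:,1]>-.3)];fa=p[(p[:,0]>.63)&(p[:,1]>-.3)]
    for nm,q in [("back",b),("near",ne),("far",fa)]:
        if len(q)>5: print(n,nm,len(q),np.median(q,0).round(4),np.percentile(q,[3,97],axis=0).round(4).tolist())
E
python3 - <<'E'
import numpy as np,cv2
g=np.load("side17.npz")["color"];h=np.load("scene17.npz")["color"]
cv2.imwrite("pics/s17.png",np.hstack([cv2.resize(g[150:310,160:340,::-1],(420,373),interpolation=2),cv2.resize(h[150:290,200:340,::-1],(373,373),interpolation=2)]))
E
```

```text
L [ 0.4672 -0.2812  0.058 ] head -169.6 len 0.0359 ctr [ 0.5694 -0.2623  0.058 ]
M [ 0.493  -0.3336  0.066 ] head -133.0 len 0.0367 ctr [ 0.5639 -0.2576  0.066 ]
S [ 0.5494 -0.3622  0.074 ] head -101.6 len 0.0383 ctr [ 0.5703 -0.2604  0.074 ]
[np.float64(0.0585), np.float64(0.0632), np.float64(0.1155)]
wrist 1808 plane [-0.008  -0.0019  0.0502] circ [ 0.5659 -0.2613] 0.055
wrist 1521 plane [-0.0057  0.001   0.0586] circ [ 0.5641 -0.2633] 0.0501
wrist 1679 plane [-0.0073 -0.0011  0.0667] circ [ 0.5681 -0.2648] 0.047
wrist back 1275 [ 0.5466 -0.3276  0.0205] [[0.4825, -0.3347, 0.0182], [0.617, -0.308, 0.022]]
wrist near 717 [ 0.4866 -0.2438  0.0204] [[0.4804, -0.2983, 0.0178], [0.4956, -0.2055, 0.022]]
side 287 plane [-0.0028 -0.0028  0.05  ] circ [ 0.5704 -0.2677] 0.052
side 250 plane [0.0016 0.0042 0.0582] circ [ 0.5678 -0.2648] 0.0481
side 164 plane [-0.0014 -0.0064  0.0663] circ [ 0.5693 -0.262 ] 0.0457
side back 353 [ 0.5862 -0.3313  0.0198] [[0.4847, -0.3378, 0.0165], [0.6681, -0.3108, 0.0226]]
side near 9 [ 0.486  -0.2068  0.0207] [[0.4828, -0.2648, 0.0189], [0.4934, -0.2035, 0.0217]]
side far 122 [ 0.6629 -0.2571  0.02  ] [[0.6558, -0.2964, 0.017], [0.671, -0.2057, 0.022]]
scene 147 plane [-0.0007  0.0003  0.05  ] circ [ 0.5634 -0.2546] 0.0502
scene 154 plane [-0.0013  0.0015  0.0583] circ [ 0.563  -0.2595] 0.0475
scene 125 plane [-0.0055 -0.0013  0.0663] circ [ 0.5649 -0.2626] 0.0468
scene near 96 [ 0.4824 -0.253   0.0202] [[0.4764, -0.2984, 0.0164], [0.4944, -0.2042, 0.023]]
scene far 36 [ 0.6577 -0.2246  0.02  ] [[0.6506, -0.2461, 0.0167], [0.6678, -0.2022, 0.0224]]
```

View pics/s17.png

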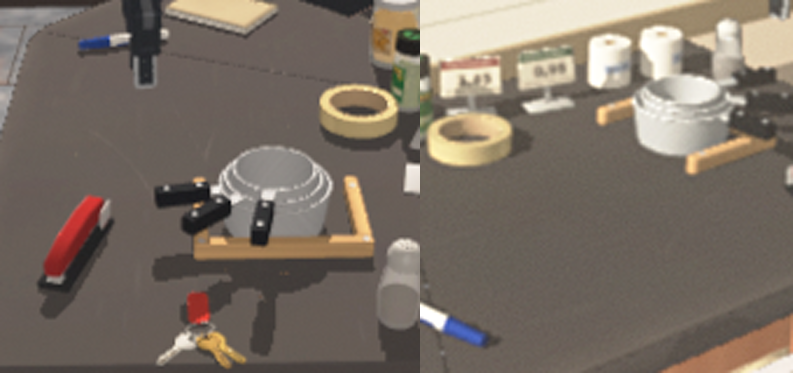

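Everything is nested, level and against the bar, and the bystanders haven't moved. I'll hand it in.

```bash
python3 -c "
from bench import r
print(r.hand_in(), r.get_obs()['clock'])"
```

```text
the job is handed in; nothing more can be done
the job is handed in; nothing more can be done
```

The three pans are nested flat with their handles fanned out, and the stack is in the rail against the back bar. I handed the job in at about 28 s; no verdict is reported.

**What I did**
- I pushed the medium handle aside with closed fingers until that pan dropped flat. The large pan turned a little with it.
- I gripped the small pan by its handle and lowered it into the medium one until it touched down (about 17 N), then let go.
- I gripped the large handle and slid the whole stack along the counter until it met the back bar. There the force rose from about 7 N to about 15 N and the arm stopped advancing.

**Last checks**
- **Nesting:** the rims are at about 50, 58.5 and 66.5 mm, as expected for pans nested flat. Fitted tilts are at most about 0.01 rad.
- **Handles:** the handle middles are 59, 63 and 116 mm apart, spanning about 68° in all.
- **In the rail:** the large pan's centre is at about (0.570, -0.263). That is roughly 3 mm off midway and, by the cameras, within about 3 mm of touching.
- **Bystanders:** none of them looked moved in the final pictures. I checked this by eye and did not measure it.

**What disagreed:** the camera estimates of the pan centres differed by up to about 13 mm, because some rims were partly hidden. The scene camera alone put the large pan up to about 8 mm short of touching. I relied on the contact force and the wrist and side views to decide it was against the bar.

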